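Fetch the relief head from behind the other dewar parts for its leak test

ROBOT

A 6-joint arm with a two-finger parallel gripper is mounted at the origin on the work surface. World frame = base frame: x ahead of the robot, y to its left, z up, the work surface at z = 0. Lengths are in m, angles in degrees, forces in N, time in s.
With the tool pointing down it reaches from about 0.325 to 0.9 m from the base axis. Payload 6.1 kg.
Tool frame: the origin (TCP) lies on the front face of the gripper's body, between the roots of the fingers; the fingertips stand 73 mm ahead of it and the grasp point (between the pads) lies 54 mm ahead of it; z points along the fingers, y is the line along which they close (so a half turn about z gives the same grasp; the last joint's range is limited). The gripper opens to 85 mm and grips with 20 to 120 N. Pads are 22 mm wide; open, the fingers measure 114 mm over their backs; the gripper's body (76 mm by 85 mm) begins 54 mm behind the grasp point. The pads swing forward as they close: fully open they stand 13 mm farther back than shut.
Start: joints at [62.046, 12.628, 87.462, -0, 79.91, -7.225], TCP at [0.221, 0.585, 0.304] pointing down, gripper open.
Joint ranges: [-170.65, 170.65], [-52.31, 119.04], [5.05, 147.46], [-71.25, 251.25], [11.57, 151.72], [-153.62, 153.62]. Speed limits (degrees/s): [147.25, 147.25, 172.46, 180, 180, 180].

INTERFACE

Orientations are given as a 3x3 rotation matrix whose columns are the frame's x, y, z axes.
In Python, from plant import manip gives the robot as it stands.
- The arm moves only by the tool play_rows, never from a script. Its argument "steps" is a list of rows, each a list of 2 entries, a list of its own where there are three numbers: the shift along the world's x, y, z in m, then the turn, a rotation vector about the world's x, y, z in degrees. A call has exactly 10 rows; each row shifts and turns the commanded pose from where the row before left it; what a row does not reach is not made up. A row lasts 1/12 s, in which the tool goes at most 41.7 mm and 7.16 degrees, less where a joint would pass 70% of its speed; a pose out of reach is approached as far as the arm can. A call with a gripper value outside its range is refused whole. "jaw" is the opening, from -1 (shut) to 1 (fully open), set as the call begins (left out, the last holds). The fingers move at their own pace and stop on an object; the grip force is fixed at half the most. Time passes only in rows, so rows that do not move let the fingers close, or fill a call up. It gives the time, the measured TCP pose, the force, the opening and the grip force at its end, in the units of the state.
- manip.get_state(): the state, without advancing time (a new reading comes with each control period).
- manip.read_camera(name): name is "scene" or "top" or "wrist"; returns the picture (400x640x3 uint8, blue, green, red); there is no depth.
- manip.camera_info(name): a dict with "fx", "fy", "cx", "cy" (pixels), "xyz" and "orientation" of the camera in the world; the wrist camera has in their place "tool_from_camera" (4x4, takes a point from camera to tool coordinates, whose origin is the TCP and whose axes are the flange's). Camera axes: x right, y down, z forward; pixel columns grow to the right and rows downward; lengths in m; the calibration is good to about 2 mm. The wrist camera is an equidistant fisheye: a pixel r from the principal point sees the ray r / f radians off the axis. A picture is of the moment at which its call begins: read the wrist's pose just before it. camera_info takes no time and is no camera call.
- manip.close_job(): hands the job in; it is judged then, once.
The state is a dict: "time_s": time; "q": joint angles; "qvel": joint speeds; "joint_torque": joint torques, N m; "tcp_pos": TCP position; "ee_rot": TCP orientation; "force": force on the tool from outside, world axes, zero at the start; "torque": the same for the moment, N m; "opening": finger opening in m; "grasp_force": force on a finger pad.
Only numpy, scipy, OpenCV 4.12 (cv2) and the standard library are available. Lean on these libraries where they do the work, as an engineer would, in place of code of your own. Each camera call takes 0.05 s, during which the arm holds its last target. There are 200 camera calls.

TASK

The brass relief head stands at the back of the steel parts tray, hemmed in by the aluminium extension tube, the valve stem and the quick coupling: first move all three to the cork mat, stood upright, then set the relief head gently, without dropping it, upright in the middle of the black gasket of the leak-test stand. Then put the tube, the stem and the coupling back upright in the tray, each on the very place it came from. Leave the hex plug in the tray, the flat tin on the mat and the tape reel on the bench where they are.

Things in the scene. Friction and masses are not known exactly. Their poses are not given: they have to be found in the camera images.
- relief_head_mid (a point): Brass relief head, 78 mm tall, 0.45 kg; point on its upright axis (z), 39 mm above its foot. Foot 48 mm across, 10 mm high; round body 36 mm across from 16 to 64 mm, to grip; hex cap on top. A side valve 25 mm thick sticks out along its -x, 46 mm up, to 48 mm from the axis: grip across it, jaws closing along its y. It starts on the tray's back disc, valve to the tray's front.
- ext_tube_mid (a point): Stubby aluminium extension tube standing on end, open bore, 84 mm tall, 40 mm outside diameter, with a flange 53 mm across and 7 mm thick at its foot and two dark O-rings near the top, 0.2 kg; grip it anywhere above the flange; point on its axis (z) half-way up, 42 mm above its foot. It starts on one of the tray's three other discs.
- valve_stem_mid (a point): Valve stem standing on its dark hand knob, black rubber tip up, 90 mm tall, 0.26 kg; point on its axis (z) 45 mm above its foot, within a steel collar 26 mm across that reaches from 34 to 66 mm, the place to grip. Knob 46 mm across, 20 mm high; rods 14 mm below and 12 mm above the collar; tip 22 mm across. It starts on one of the tray's three other discs.
- coupling_mid (a point): Nickel quick coupling standing on its hexagonal foot, ribbed hose tail up, 84 mm tall, 0.3 kg; point on its axis (z) half-way up, 42 mm above its foot. Foot 47 mm across corners, 16 mm high; above it a round sleeve 40 mm across up to 60 mm, to grip; hose tail 23 mm across. It starts on one of the tray's three other discs.
- tray: Fixed steel parts tray, 200 mm (its x) by 230 mm (y), floor 4 mm and rim 20 mm above the bench; origin at the centre of its underside, +x to its back, +y to its left. Flush white discs, 50 mm across, mark the places: (45, 0) mm for the relief head, (30, 56), (30, -56) and (-50, 0) for the other three, in any arrangement. Each part stands within 7 mm of its disc's middle.
- mat: Fixed cork mat, the side area, 200 mm (its x) by 280 mm (its y), 4 mm thick; origin at the centre of its underside, +x to the back, +y to the left. Its back left corner is taken by the flat tin.
- stand_seat (a point): Middle of the top of the round black gasket (80 mm across) of the fixed leak-test stand, 30 mm above the bench: the relief head's goal, any heading. Base 150 by 160 mm; behind (+x) a manifold block 30 mm high from 75 mm on, and on it, from 87 mm on, a knob and a pressure gauge up to 110 mm above the bench. Axes: x to the back, y to the left, z up.
- plug: Bystander: steel hex blanking plug, 26 mm across, 15 mm high, loose in the front left corner of the tray; origin at the centre of its underside. Leave it.
- oring_tin: Bystander: flat round O-ring tin, 50 mm across, 17 mm high, loose on the back left corner of the mat; origin at the centre of its underside. Leave it.
- tape_reel: Bystander: white reel of thread tape, 54 mm across, 20 mm high, loose on the bench; origin at the centre of its underside. Leave it.
Things that resemble listed ones, but are neither listed nor needed, are in the scene too. There is more than one size of the part that bears relief_head_mid; the job needs the largest.

How it is judged:
By the outcome, as a careful person would: the job done as asked, in the order asked, and still so for the second after the job is handed in, with the robot touching nothing.
It also fails if it takes over 147 s, if anything falls off the work surface, if the arm or the gripper's body presses on something with over 40 N, if the wrist force passes 120 N, or if a joint passes its speed limit or range.

## Working session

There is one attempt and no reset: what is moved stays moved. The work goes in short steps, Python scripts to look and compute and a tool call to move; the robot and the scene stay as the last step left them, time stands still between calls to the robot, and variables do not carry over. Pictures are saved under pics/ and viewed, at most 14 in all, crops included, and the job is handed in when it is done.

Besides the shell and the picture viewer there is one more tool, called after "Request:" by a JSON object that holds its "method" and its "body", one argument or row to a line. play_rows: Moves the arm, as the interface text tells. Its arguments: {"type":"object","properties":{"steps":{"type":"array","items":{"type":"array"}},"jaw":{"type":"number"}},"required":["steps"]}

```bash
mkdir -p pics; ls; python3 - <<'E'
from plant import manip
import cv2
for n in("scene","top"):
    cv2.imwrite(f"pics/{n}0.png",manip.read_camera(n)); print(n,manip.camera_info(n))
print(manip.camera_info("wrist"))
s=manip.get_state();print(s)
E
```

```text
pics
scene {'fx': 459.2335529288224, 'fy': 459.2335529288224, 'cx': 318.90071590044585, 'cy': 201.77416475323832, 'xyz': array([1.01676044, 0.40633912, 1.1575922 ]), 'orientation': array([[-0.63899415,  0.66698745, -0.38316343],
       [ 0.7691927 ,  0.55755263, -0.31221412],
       [ 0.00539088, -0.49422951, -0.86931475]])}
top {'fx': 385.9868559111443, 'fy': 385.9868559111443, 'cx': 317.3842915476306, 'cy': 201.79131690330098, 'xyz': array([0.4201619 , 0.04342946, 1.12682494]), 'orientation': array([[-0.01632014, -0.99434289,  0.10495652],
       [-0.99979009,  0.01492829, -0.01403318],
       [ 0.01238697, -0.10516351, -0.99437779]])}
{'fx': 309.70691628693146, 'fy': 309.70691628693146, 'cx': 320.77591005858585, 'cy': 198.61649102463522, 'tool_from_camera': array([[ 3.14132315e-05, -9.51581068e-01, -3.07397902e-01,
         7.87938997e-02],
       [ 9.99999992e-01,  6.84842870e-05, -1.09809206e-04,
        -1.25247025e-04],
       [ 1.25544288e-04, -3.07397896e-01,  9.51581062e-01,
        -7.08228146e-02],
       [ 0.00000000e+00,  0.00000000e+00,  0.00000000e+00,
         1.00000000e+00]])}
{'time_s': 0.1, 'q': array([ 6.20434878e+01,  1.26711411e+01,  8.75189327e+01, -8.85053116e-04,
        7.99082407e+01, -7.22477540e+00]), 'qvel': array([ 0.02110975, -0.10778209, -0.10189705,  0.00150662,  0.10714677,
       -0.02373291]), 'joint_torque': array([ 9.37361001e-04, -4.98246682e+01, -3.90544796e+01, -2.11598540e-04,
        5.68788353e-03,  3.28464637e-05]), 'tcp_pos': array([0.22105847, 0.58416604, 0.30290655]), 'ee_rot': array([[-9.35248977e-01,  3.53989726e-01, -7.90988174e-04],
       [ 3.53990553e-01,  9.35247758e-01, -1.52280061e-03],
       [ 2.00714145e-04, -1.70420006e-03, -9.99998528e-01]]), 'force': array([ 0.15239168, -0.02648263,  0.66156252]), 'torque': array([-0.05670661, -0.00314561,  0.0193851 ]), 'grasp_force': 0.0, 'opening': 0.08543018155805418}
```

View pics/top0.png

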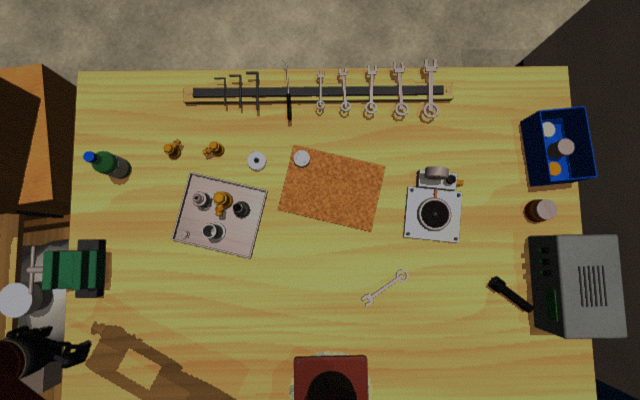

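View pics/scene0.png

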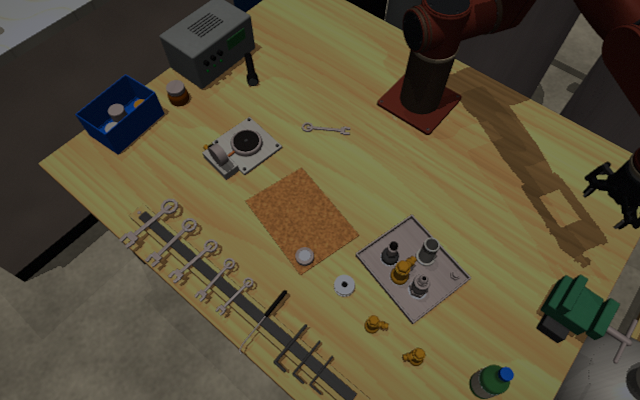

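The top view shows the tray around (221,215) with the head at (221,200), the coupling at (201,199) on the left disc, the stem at (241,209) on the right disc and the tube at (212,232) on the front disc. The mat is at (332,188), the gasket at (434,214), the tin at (301,158) and the reel at (257,161).

There are three candidates for the relief head: (221,200) in the tray, and (172,149) and (213,149) on the bench. The one in the tray fits, since it stands on the back disc and is the largest. The crop below is to confirm it.

```bash
cat > h.py <<'E'
import numpy as np,cv2
from plant import manip
def ray(n,uv,s=None):
    c=manip.camera_info(n);u,v=uv
    if n!="wrist":
        d=np.array([(u-c["cx"])/c["fx"],(v-c["cy"])/c["fy"],1.]);return np.array(c["xyz"]),c["orientation"]@d
    x,y=(u-c["cx"])/c["fx"],(v-c["cy"])/c["fy"];r=np.hypot(x,y)+1e-12
    d=np.array([x/r*np.sin(r),y/r*np.sin(r),np.cos(r)])
    T=c["tool_from_camera"];R=s["ee_rot"];return s["tcp_pos"]+R@T[:3,3],R@T[:3,:3]@d
def hit(n,uv,z,s=None):
    o,d=ray(n,uv,s);return o+d*(z-o[2])/d[2]
def proj(n,p,s=None):
    c=manip.camera_info(n)
    if n!="wrist":
        q=c["orientation"].T@(np.array(p)-c["xyz"]);return np.array([c["fx"]*q[0]/q[2]+c["cx"],c["fy"]*q[1]/q[2]+c["cy"]])
    T=c["tool_from_camera"];q=s["ee_rot"].T@(np.array(p)-s["tcp_pos"]);q=T[:3,:3].T@(q-T[:3,3])
    r=np.hypot(q[0],q[1]);t=np.arctan2(r,q[2])
    return np.array([c["cx"]+c["fx"]*t*q[0]/r,c["cy"]+c["fx"]*t*q[1]/r])
E
python3 - <<'E'
from h import *
a=cv2.imread("pics/top0.png")[130:265,155:315]
a=cv2.resize(a,None,fx=4.4,fy=4.4,interpolation=cv2.INTER_CUBIC)
cv2.imwrite("pics/crop1.png",cv2.convertScaleAbs(a,alpha=1.4))
b=cv2.imread("pics/top0.png")
def poly(mask,name,z):
    cs=cv2.findContours(mask,cv2.RETR_EXTERNAL,cv2.CHAIN_APPROX_NONE)[0]
    c=max(cs,key=cv2.contourArea);r=cv2.minAreaRect(c);print(name,r,[hit("top",p,z).round(3)[:2].tolist() for p in cv2.boxPoints(r)],hit("top",r[0],z).round(4))
hsv=cv2.cvtColor(b,cv2.COLOR_BGR2HSV)
print("tray",hsv[225,230],"mat",hsv[200,330],"plate",hsv[235,420],"gasket",hsv[214,430],"wood",hsv[270,300])
for n,p,z in(("tray",(190,174),.02),("tray",(267,190),.02),("tray",(250,257),.02),("tray",(174,240),.02),("mat",(297,145),.004),("mat",(385,165),.004),("mat",(370,231),.004),("mat",(278,212),.004),("seat",(434,214),.03),("tin",(301,158),.02),("reel",(257,161),.02)):print(n,hit("top",p,z).round(3))
E
```

```text
tray [  7  37 158] mat [ 13 179 138] plate [120   6 161] gasket [ 0 99 18] wood [ 31 112 157]
tray [0.623 0.395 0.02 ]
tray [0.573 0.173 0.02 ]
tray [0.383 0.221 0.02 ]
tray [0.434 0.437 0.02 ]
mat [0.709 0.085 0.004]
mat [ 0.645 -0.174  0.004]
mat [ 0.451 -0.124  0.004]
mat [0.51  0.143 0.004]
seat [ 0.496 -0.305  0.03 ]
tin [0.666 0.074 0.02 ]
reel [0.659 0.202 0.02 ]
```

View pics/crop1.png

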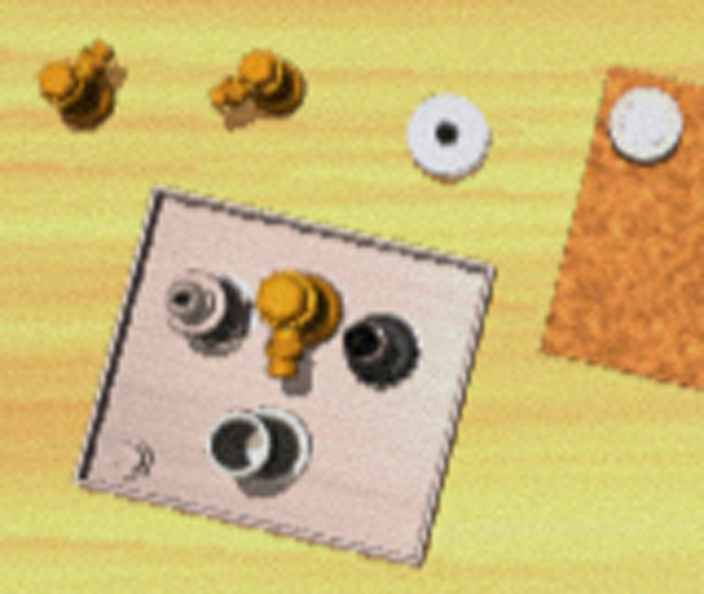

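The crop confirms it: the brass part in the tray at crop (297,310) is clearly larger than the two at (75,90) and (260,80). Its valve points to the tray's front. The coupling is on the left, the stem on the right and the tube in front. Next I move over the tray for a wrist view.

Request:
{"method": "play_rows", "body": {
  "steps": [
    [[0.014,-0.0155,0.0025],[0,0,-4.1]],
    [[0.014,-0.0155,0.0025],[0,0,-4.1]],
    [[0.014,-0.0155,0.0025],[0,0,-4.1]],
    [[0.014,-0.0155,0.0025],[0,0,-4.1]],
    [[0.014,-0.0155,0.0025],[0,0,-4.1]],
    [[0.014,-0.0155,0.0025],[0,0,-4.1]],
    [[0.014,-0.0155,0.0025],[0,0,-4.1]],
    [[0.014,-0.0155,0.0025],[0,0,-4.1]],
    [[0.014,-0.0155,0.0025],[0,0,-4.1]],
    [[0.014,-0.0155,0.0025],[0,0,-4.1]]
  ],
  "jaw": 1
}}

```text
time_s: 0.93
tcp_pos: [0.3616, 0.4285, 0.3285]
ee_rot: [[-0.471, 0.882, -0.001], [0.882, 0.471, -0.001], [-0.0, -0.001, -1.0]]
force: [-0.2, 0.2, -0.6]
opening: 0.0857
grasp_force: 0.0
```

Request:
{"method": "play_rows", "body": {
  "steps": [
    [[0.014,-0.0155,0.0025],[0,0,-4.1]],
    [[0.014,-0.0155,0.0025],[0,0,-4.1]],
    [[0.014,-0.0155,0.0025],[0,0,-4.1]],
    [[0.014,-0.0155,0.0025],[0,0,-4.1]],
    [[0.014,-0.0155,0.0025],[0,0,-4.1]],
    [[0.014,-0.0155,0.0025],[0,0,-4.1]],
    [[0.014,-0.0155,0.0025],[0,0,-4.1]],
    [[0.014,-0.0155,0.0025],[0,0,-4.1]],
    [[0.014,-0.0155,0.0025],[0,0,-4.1]],
    [[0,0,0],[0,0,-4.1]]
  ]
}}

```text
time_s: 1.77
tcp_pos: [0.4893, 0.2874, 0.3514]
ee_rot: [[0.227, 0.974, 0.001], [0.974, -0.227, -0.001], [-0.001, 0.001, -1.0]]
force: [0.3, -0.2, 0.8]
opening: 0.0855
grasp_force: 0.0
```

```bash
python3 - <<'E'
from h import *
import pickle
s=manip.get_state();im=manip.read_camera("wrist");cv2.imwrite("pics/w1.png",im);pickle.dump(s,open("w1.pkl","wb"))
print(s["tcp_pos"],s["ee_rot"].round(3),s["q"])
E
```

```text
[0.48931575 0.28742834 0.35138751] [[ 0.227  0.974  0.001]
 [ 0.974 -0.227 -0.001]
 [-0.001  0.001 -1.   ]] [22.51224063  3.17164188 92.83039846 -0.09347681 83.97858335 35.62053817]
```

View pics/w1.png

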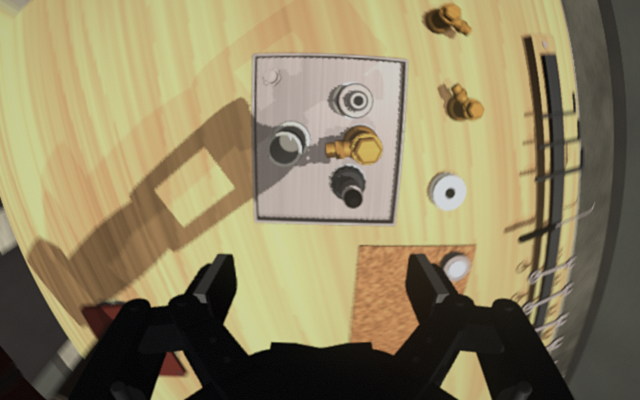

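The wrist view shows the tray centred at (330,140), with the coupling at (356,100), the tube at (285,145), the head at (366,148) and the stem tip at (352,198). I'll enlarge it to read the centres of the tops.

```bash
python3 - <<'E'
import cv2
a=cv2.imread("pics/w1.png")[45:230,245:415]
a=cv2.resize(a,None,fx=3.2*1,fy=3.2,interpolation=cv2.INTER_CUBIC)
cv2.imwrite("pics/w1c.png",cv2.convertScaleAbs(a,alpha=1.2,beta=15))
E
```

```text
(no output)
```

View pics/w1c.png

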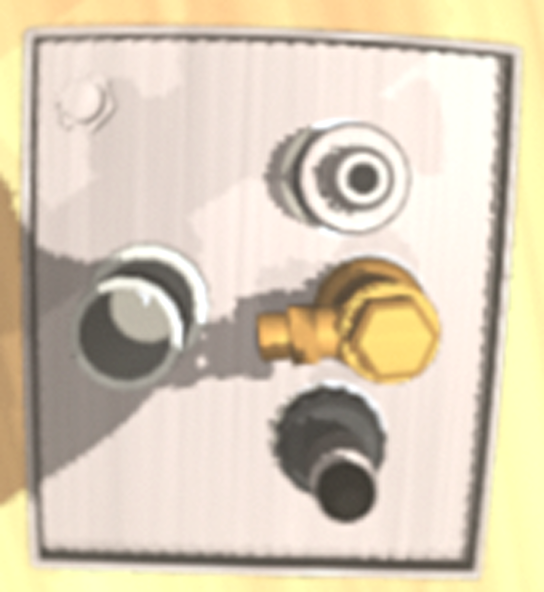

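```bash
cat > m.py <<'E'
from h import *
import pickle
s=pickle.load(open("w1.pkl","rb"))
f=lambda p,z:hit("wrist",(p[0]/3.2+245-.5+.16,p[1]/3.2+45-.5+.16),z,s)
C=[f(p,.02)[:2] for p in((28,33),(518,48),(477,573),(37,567))]
print(np.round(C,4)); c=np.mean(C,0)
ux=C[1]-C[0]+C[2]-C[3];a=np.arctan2(ux[1],ux[0]);uy=C[0]-C[3]+C[1]-C[2];a2=np.arctan2(-uy[0],uy[1])
print("tray",c.round(4),np.degrees([a,a2]),np.linalg.norm(ux)/2,np.linalg.norm(uy)/2)
a=(a+a2)/2
R=np.array([[np.cos(a),-np.sin(a)],[np.sin(a),np.cos(a)]])
for n,p,z in(("coup",(362,179),.088),("coupsleeve",(353,178),.064),("tube",(130,333),.088),("tubefl",(152,300),.011),("head",(398,337),.082),("stem",(346,492),.094),("knob",(331,437),.024)):
    w=f(p,z)[:2];print(n,w.round(4),"tray:",(R.T@(w-c)*1e3).round(1))
for q in((45,0),(30,56),(30,-56),(-50,0)):print(q,(c+R@np.array(q)/1e3).round(4))
# top view check
for n,q,z in(("coup",(183,299),.088),("tube",(239,444),.088),("head",(284,298),.082),("stem",(364,341),.094)):
    print("top",n,hit("top",(q[0]/4.4+155-.4,q[1]/4.4+130-.4),z).round(4))
M=[hit("top",p,.004)[:2] for p in((297,145),(385,165),(370,231),(278,212))];mc=np.mean(M,0);ux=M[0]-M[3]+M[1]-M[2];b=np.arctan2(ux[1],ux[0]);print("mat",mc,np.degrees(b))
Rb=np.array([[np.cos(b),-np.sin(b)],[np.sin(b),np.cos(b)]])
for q in((-45,75),(-45,-5),(45,-80)):print("mat",q,(mc+Rb@np.array(q)/1e3).round(4))
E
python3 m.py
```

```text
[[0.4375 0.4457]
 [0.6293 0.3965]
 [0.5711 0.1763]
 [0.3805 0.2239]]
tray [0.5046 0.3106] [-14.19727858 -14.61442834] 0.1972337429143731 0.22836117776248505
coup [0.5461 0.3565] tray: [28.8 54.8]
coupsleeve [0.5458 0.3569] tray: [28.4 55.2]
tube [0.4581 0.323 ] tray: [-48.1   0.4]
tubefl [0.4592 0.3248] tray: [-47.5   2.5]
head [0.5478 0.2999] tray: [44.5  0.4]
stem [0.5182 0.2525] tray: [ 27.6 -52.9]
knob [0.5191 0.2536] tray: [ 28.2 -51.5]
(45, 0) [0.5482 0.2994]
(30, 56) [0.5476 0.3574]
(30, -56) [0.5197 0.2489]
(-50, 0) [0.4562 0.323 ]
top coup [0.5462 0.3557 0.088 ]
top tube [0.4569 0.3203 0.088 ]
top head [0.5466 0.2954 0.082 ]
top stem [0.5181 0.2436 0.094 ]
mat [ 0.57897045 -0.01756732] -15.363594753575098
mat (-45, 75) [0.5554 0.0667]
mat (-45, -5) [ 0.5343 -0.0105]
mat (45, -80) [ 0.6012 -0.1066]
```

Both views agree on the coupling to within 1 mm. I go over it, descend and grip.

Request:
{"method": "play_rows", "body": {
  "steps": [
    [[0.0057,0.0069,-0.015],[0,0,-0.12]],
    [[0.0057,0.0069,-0.015],[0,0,-0.12]],
    [[0.0057,0.0069,-0.015],[0,0,-0.12]],
    [[0.0057,0.0069,-0.015],[0,0,-0.12]],
    [[0.0057,0.0069,-0.015],[0,0,-0.12]],
    [[0.0057,0.0069,-0.015],[0,0,-0.12]],
    [[0.0057,0.0069,-0.015],[0,0,-0.12]],
    [[0.0057,0.0069,-0.015],[0,0,-0.12]],
    [[0.0057,0.0069,-0.015],[0,0,-0.12]],
    [[0,0,0],[0,0,0]]
  ]
}}

```text
time_s: 2.65
tcp_pos: [0.5369, 0.3524, 0.2119]
ee_rot: [[0.236, 0.972, -0.006], [0.972, -0.236, -0.002], [-0.004, -0.005, -1.0]]
force: [-0.4, -0.7, -1.0]
opening: 0.0853
grasp_force: 0.0
```

```bash
python3 - <<'E'
from h import *
s=manip.get_state();im=manip.read_camera("wrist");print(s["tcp_pos"],s["ee_rot"].round(3).tolist())
for n,p in(("coup",(.546,.3563,.088)),("stem",(.5182,.2525,.094)),("head",(.5478,.2999,.082))):
    q=proj("wrist",p,s);print(n,q.round(1))
    if n=="coup": cv2.circle(im,tuple(int(v) for v in q.round()),3,(0,0,255),-1)
cv2.imwrite("pics/w2.png",im)
E
```

```text
[0.53686156 0.35244096 0.21193344] [[0.236, 0.972, -0.006], [0.972, -0.236, -0.002], [-0.004, -0.005, -1.0]]
coup [333.5 212. ]
stem [328.2 337.1]
head [351.9 275.8]
```

View pics/w2.png

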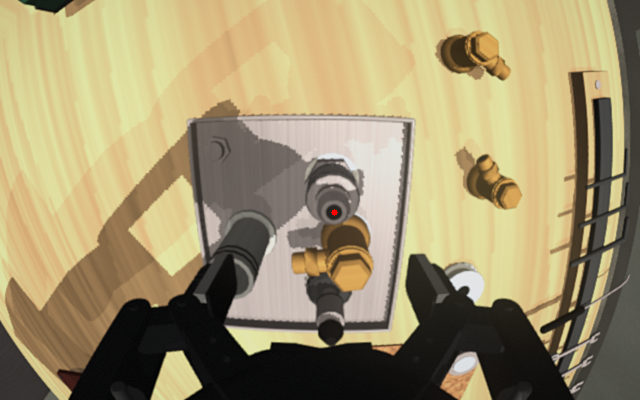

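The projected coupling centre (red, 333,212) sits exactly on the hose tail. Descending and gripping.

Request:
{"method": "play_rows", "body": {
  "steps": [
    [[0.0045,0.002,0],[0,0,0]],
    [[0.0045,0.002,0],[0,0,0]],
    [[0,0,-0.019],[0,0,0]],
    [[0,0,-0.019],[0,0,0]],
    [[0,0,-0.019],[0,0,0]],
    [[0,0,-0.019],[0,0,0]],
    [[0,0,-0.019],[0,0,0]],
    [[0,0,-0.017],[0,0,0]],
    [[0,0,0],[0,0,0]],
    [[0,0,0],[0,0,0]]
  ]
}}

```text
time_s: 3.53
tcp_pos: [0.5476, 0.356, 0.1046]
ee_rot: [[0.239, 0.971, -0.001], [0.971, -0.239, -0.0], [-0.0, -0.001, -1.0]]
force: [0.9, 0.5, 0.6]
opening: 0.0851
grasp_force: 0.0
```

Request:
{"method": "play_rows", "body": {
  "steps": [
    [[0,0,0],[0,0,0]],
    [[0,0,0],[0,0,0]],
    [[0,0,0],[0,0,0]],
    [[0,0,0],[0,0,0]],
    [[0,0,0],[0,0,0]],
    [[0,0,0],[0,0,0]],
    [[0,0,0],[0,0,0]],
    [[0,0,0],[0,0,0]],
    [[0,0,0],[0,0,0]],
    [[0,0,0],[0,0,0]]
  ],
  "jaw": -1
}}

```text
time_s: 4.37
tcp_pos: [0.5483, 0.3567, 0.1062]
ee_rot: [[0.239, 0.971, 0.002], [0.971, -0.239, 0.001], [0.002, 0.002, -1.0]]
force: [-1.2, -0.1, 6.6]
opening: 0.0386
grasp_force: 61.0
```

Request:
{"method": "play_rows", "body": {
  "steps": [
    [[0,0,0.01],[0,0,0]],
    [[0,0,0.02],[0,0,0]],
    [[0,0,0.025],[0,0,0]],
    [[0,0,0.03],[0,0,0]],
    [[0,0,0.025],[0,0,0]],
    [[0,0,0.01],[0,0,0]],
    [[0,-0.015,0],[0,0,0]],
    [[0,-0.03,0],[0,0,0]],
    [[0,-0.035,0],[0,0,0]],
    [[0.001,-0.035,0],[0,0,0]]
  ]
}}

```text
time_s: 5.2
tcp_pos: [0.5469, 0.2396, 0.2222]
ee_rot: [[0.237, 0.971, -0.003], [0.971, -0.237, -0.001], [-0.002, -0.003, -1.0]]
force: [0.5, 0.2, -2.7]
opening: 0.0381
grasp_force: 60.7
```

Request:
{"method": "play_rows", "body": {
  "steps": [
    [[0.001,-0.035,0],[0,0,0]],
    [[0.001,-0.035,0],[0,0,0]],
    [[0.002,-0.035,0],[0,0,0]],
    [[0.001,-0.03,0],[0,0,0]],
    [[0.001,-0.025,0],[0,0,0]],
    [[0,-0.015,0],[0,0,0]],
    [[0,0,0],[0,0,0]],
    [[0,0,-0.01],[0,0,0]],
    [[0,0,-0.025],[0,0,0]],
    [[0,0,-0.025],[0,0,0]]
  ]
}}

```text
time_s: 6.03
tcp_pos: [0.5546, 0.0668, 0.1635]
ee_rot: [[0.238, 0.971, 0.002], [0.971, -0.238, 0.0], [0.001, 0.002, -1.0]]
force: [-0.2, -0.3, -2.9]
opening: 0.0383
grasp_force: 60.8
```

Request:
{"method": "play_rows", "body": {
  "steps": [
    [[0,0,-0.02],[0,0,0]],
    [[0,0,-0.015],[0,0,0]],
    [[0,0,-0.01],[0,0,0]],
    [[0,0,-0.005],[0,0,0]],
    [[0,0,0],[0,0,0]],
    [[0,0,0],[0,0,0]],
    [[0,0,0],[0,0,0]],
    [[0,0,0],[0,0,0]],
    [[0,0,0],[0,0,0]],
    [[0,0,0],[0,0,0]]
  ]
}}

```text
time_s: 6.87
tcp_pos: [0.555, 0.0661, 0.1152]
ee_rot: [[0.239, 0.971, 0.001], [0.971, -0.239, 0.0], [0.0, 0.001, -1.0]]
force: [-0.7, 0.3, -3.4]
opening: 0.0383
grasp_force: 60.8
```

Request:
{"method": "play_rows", "body": {
  "steps": [
    [[0,0,-0.003],[0,0,0]],
    [[0,0,-0.002],[0,0,0]],
    [[0,0,-0.002],[0,0,0]],
    [[0,0,-0.001],[0,0,0]],
    [[0,0,-0.001],[0,0,0]],
    [[0,0,-0.0005],[0,0,0]],
    [[0,0,0],[0,0,0]],
    [[0,0,0],[0,0,0]],
    [[0,0,0],[0,0,0]],
    [[0,0,0],[0,0,0]]
  ]
}}

```text
time_s: 7.7
tcp_pos: [0.5543, 0.0661, 0.1062]
ee_rot: [[0.239, 0.971, -0.001], [0.971, -0.239, -0.0], [-0.0, -0.001, -1.0]]
force: [-7.2, -1.0, 8.8]
opening: 0.0381
grasp_force: 62.0
```

Request:
{"method": "play_rows", "body": {
  "steps": [
    [[0,0,0],[0,0,0]],
    [[0,0,0],[0,0,0]],
    [[0,0,0],[0,0,0]],
    [[0,0,0],[0,0,0]],
    [[0,0,0],[0,0,0]],
    [[0,0,0],[0,0,0]],
    [[0,0,0],[0,0,0]],
    [[0,0,0],[0,0,0]],
    [[0,0,0],[0,0,0]],
    [[0,0,0],[0,0,0]]
  ],
  "jaw": 1
}}

```text
time_s: 8.53
tcp_pos: [0.5545, 0.0661, 0.1049]
ee_rot: [[0.239, 0.971, -0.0], [0.971, -0.239, 0.0], [-0.0, -0.0, -1.0]]
force: [-1.0, 1.2, -0.3]
opening: 0.0855
grasp_force: 0.0
```

Request:
{"method": "play_rows", "body": {
  "steps": [
    [[0,0,0.02],[0,0,0]],
    [[0,0,0.03],[0,0,0]],
    [[0,0,0.035],[0,0,0]],
    [[0,0,0.03],[0,0,0]],
    [[-0.005,0.025,0.01],[0,0,0]],
    [[-0.007,0.035,0],[0,0,0]],
    [[-0.007,0.035,0],[0,0,0]],
    [[-0.007,0.03,0],[0,0,0]],
    [[-0.005,0.03,0],[0,0,0]],
    [[-0.005,0.025,0],[0,0,0]]
  ]
}}

```text
time_s: 9.37
tcp_pos: [0.5179, 0.2481, 0.2301]
ee_rot: [[0.238, 0.971, 0.0], [0.971, -0.238, 0.0], [0.001, 0.0, -1.0]]
force: [0.3, -0.1, 0.4]
opening: 0.0856
grasp_force: 0.0
```

```bash
python3 - <<'E'
from h import *
s=manip.get_state();im=manip.read_camera("wrist");print(s["tcp_pos"],s["ee_rot"].round(3).tolist())
for n,p in(("stem",(.5182,.2525,.094)),("stem2",(.5182,.2480,.094)),("knob",(.519,.2536,.024))):
    q=proj("wrist",p,s);print(n,q.round(1))
cv2.imwrite("pics/w3.png",im)
a=cv2.resize(im[90:290,220:460],None,fx=3,fy=3,interpolation=cv2.INTER_CUBIC);cv2.imwrite("pics/w3c.png",cv2.convertScaleAbs(a,alpha=1.3,beta=15))
E
```

```text
[0.51788289 0.24809015 0.23009286] [[0.238, 0.971, 0.0], [0.971, -0.238, 0.0], [0.001, 0.0, -1.0]]
stem [319.7 208.7]
stem2 [321.2 214.5]
knob [320.5 181.8]
```

View pics/w3c.png

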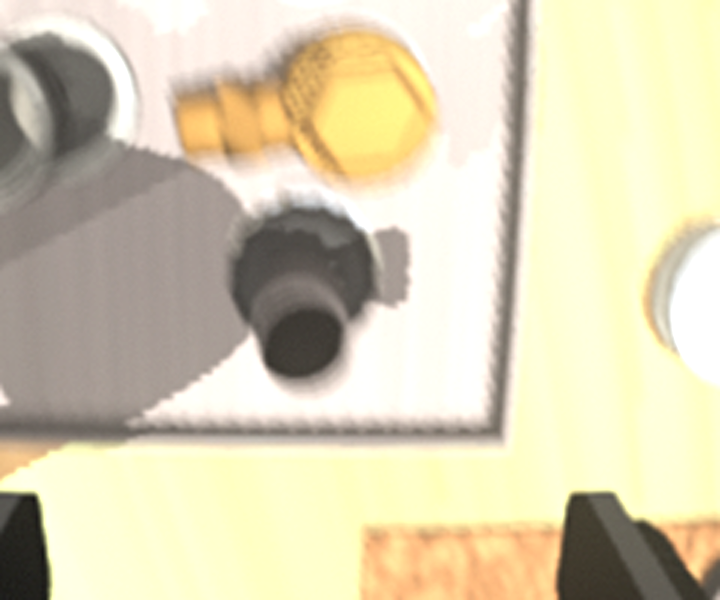

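The stem tip is at full-image (320,204) and the knob at (321,179). That puts the stem at about (0.519, 0.2545).

Request:
{"method": "play_rows", "body": {
  "steps": [
    [[0.0005,0.004,0],[0,0,0]],
    [[0.0005,0.004,0],[0,0,0]],
    [[0,0,0],[0,0,0]],
    [[0,0,-0.015],[0,0,0]],
    [[0,0,-0.02],[0,0,0]],
    [[0,0,-0.015],[0,0,0]],
    [[0,0,0],[0,0,0]],
    [[0,0,0],[0,0,0]],
    [[0,0,0],[0,0,0]],
    [[0,0,0],[0,0,0]]
  ]
}}

```text
time_s: 10.25
tcp_pos: [0.5205, 0.254, 0.1814]
ee_rot: [[0.239, 0.971, 0.002], [0.971, -0.239, 0.001], [0.001, 0.002, -1.0]]
force: [0.2, -0.1, -0.6]
opening: 0.0855
grasp_force: 0.0
```

```bash
python3 - <<'E'
from h import *
s=manip.get_state();im=manip.read_camera("wrist");print(s["tcp_pos"],s["ee_rot"].round(3).tolist())
q=proj("wrist",(.519,.2545,.094),s);print(q)
a=cv2.resize(im[100:320,200:440],None,fx=2.5,fy=2.5,interpolation=cv2.INTER_CUBIC);a=cv2.convertScaleAbs(a,alpha=1.3,beta=15)
cv2.circle(a,(int((q[0]-200)*2.5),int((q[1]-100)*2.5)),4,(0,0,255),-1);cv2.imwrite("pics/w4c.png",a)
E
```

```text
[0.52054607 0.2539667  0.18140463] [[0.239, 0.971, 0.002], [0.971, -0.239, 0.001], [0.001, 0.002, -1.0]]
[317.48090013 244.71424158]
```

View pics/w4c.png

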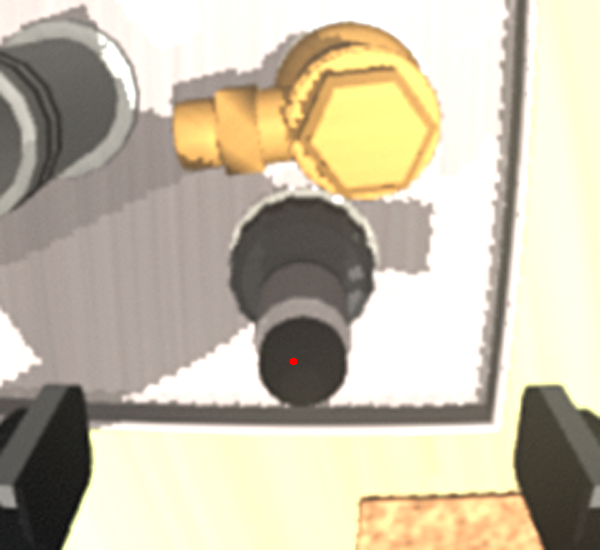

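The stem tip at crop (303,361) is centred between the fingers, with the midpoint at 302. Descending and gripping.

Request:
{"method": "play_rows", "body": {
  "steps": [
    [[0.001,0,-0.01],[0,0,0]],
    [[0,0,-0.02],[0,0,0]],
    [[0,0,-0.02],[0,0,0]],
    [[0,0,-0.012],[0,0,0]],
    [[0,0,-0.007],[0,0,0]],
    [[0,0,-0.003],[0,0,0]],
    [[0,0,0],[0,0,0]],
    [[0,0,0],[0,0,0]],
    [[0,0,0],[0,0,0]],
    [[0,0,0],[0,0,0]]
  ]
}}

```text
time_s: 11.13
tcp_pos: [0.5212, 0.2544, 0.109]
ee_rot: [[0.239, 0.971, 0.002], [0.971, -0.239, 0.001], [0.001, 0.002, -1.0]]
force: [0.6, -0.7, -0.3]
opening: 0.0856
grasp_force: 0.0
```

Request:
{"method": "play_rows", "body": {
  "steps": [
    [[0,0,0],[0,0,0]],
    [[0,0,0],[0,0,0]],
    [[0,0,0],[0,0,0]],
    [[0,0,0],[0,0,0]],
    [[0,0,0],[0,0,0]],
    [[0,0,0],[0,0,0]],
    [[0,0,0],[0,0,0]],
    [[0,0,0],[0,0,0]],
    [[0,0,0],[0,0,0]],
    [[0,0,0],[0,0,0]]
  ],
  "jaw": -1
}}

```text
time_s: 11.97
tcp_pos: [0.5208, 0.2542, 0.1082]
ee_rot: [[0.239, 0.971, 0.001], [0.971, -0.239, 0.0], [0.0, 0.001, -1.0]]
force: [1.0, -1.0, 1.8]
opening: 0.0247
grasp_force: 58.9
```

Request:
{"method": "play_rows", "body": {
  "steps": [
    [[0,0,0.01],[0,0,0]],
    [[0,0,0.02],[0,0,0]],
    [[0,0,0.03],[0,0,0]],
    [[0,0,0.03],[0,0,0]],
    [[0,0,0.02],[0,0,0]],
    [[0,0,0.01],[0,0,0]],
    [[0,-0.015,0],[0,0,0]],
    [[0.001,-0.025,0],[0,0,0]],
    [[0.002,-0.03,0],[0,0,0]],
    [[0.002,-0.03,0],[0,0,0]]
  ]
}}

```text
time_s: 12.8
tcp_pos: [0.5242, 0.1534, 0.2266]
ee_rot: [[0.237, 0.971, -0.003], [0.971, -0.237, -0.0], [-0.001, -0.003, -1.0]]
force: [-0.3, 0.2, -3.1]
opening: 0.0244
grasp_force: 59.2
```

Request:
{"method": "play_rows", "body": {
  "steps": [
    [[0.002,-0.035,0],[0,0,0]],
    [[0.002,-0.035,0],[0,0,0]],
    [[0.002,-0.035,0],[0,0,0]],
    [[0.001,-0.03,0],[0,0,0]],
    [[0.001,-0.02,0],[0,0,0]],
    [[0,-0.01,0],[0,0,0]],
    [[0,0,0],[0,0,0]],
    [[0,0,-0.01],[0,0,0]],
    [[0,0,-0.025],[0,0,0]],
    [[0,0,-0.025],[0,0,0]]
  ]
}}

```text
time_s: 13.63
tcp_pos: [0.534, -0.0095, 0.1675]
ee_rot: [[0.238, 0.971, 0.002], [0.971, -0.238, 0.0], [0.001, 0.002, -1.0]]
force: [-0.1, -1.0, -4.0]
opening: 0.0245
grasp_force: 59.3
```

Request:
{"method": "play_rows", "body": {
  "steps": [
    [[0,0,-0.025],[0,0,0]],
    [[0,0,-0.015],[0,0,0]],
    [[0,0,-0.008],[0,0,0]],
    [[0,0,-0.004],[0,0,0]],
    [[0,0,-0.002],[0,0,0]],
    [[0,0,-0.002],[0,0,0]],
    [[0,0,-0.001],[0,0,0]],
    [[0,0,0],[0,0,0]],
    [[0,0,0],[0,0,0]],
    [[0,0,0],[0,0,0]]
  ]
}}

```text
time_s: 14.47
tcp_pos: [0.534, -0.011, 0.1116]
ee_rot: [[0.239, 0.971, 0.001], [0.971, -0.239, -0.0], [0.0, 0.001, -1.0]]
force: [-0.3, 1.0, -3.7]
opening: 0.0247
grasp_force: 59.3
```

Still hanging about 3–4 mm up. I lower it the rest of the way.

Request:
{"method": "play_rows", "body": {
  "steps": [
    [[0,0,-0.001],[0,0,0]],
    [[0,0,-0.001],[0,0,0]],
    [[0,0,-0.001],[0,0,0]],
    [[0,0,-0.001],[0,0,0]],
    [[0,0,0],[0,0,0]],
    [[0,0,0],[0,0,0]],
    [[0,0,0],[0,0,0]],
    [[0,0,0],[0,0,0]],
    [[0,0,0],[0,0,0]],
    [[0,0,0],[0,0,0]]
  ]
}}

```text
time_s: 15.3
tcp_pos: [0.5337, -0.0109, 0.1081]
ee_rot: [[0.239, 0.971, -0.0], [0.971, -0.239, -0.0], [-0.0, -0.0, -1.0]]
force: [-4.0, 1.1, 7.9]
opening: 0.0246
grasp_force: 60.8
```

Request:
{"method": "play_rows", "body": {
  "steps": [
    [[0,0,0],[0,0,0]],
    [[0,0,0],[0,0,0]],
    [[0,0,0],[0,0,0]],
    [[0,0,0],[0,0,0]],
    [[0,0,0],[0,0,0]],
    [[0,0,0.005],[0,0,0]],
    [[0,0,0.02],[0,0,0]],
    [[0,0,0.035],[0,0,0]],
    [[0,0,0.035],[0,0,0]],
    [[0,0,0.025],[0,0,0]]
  ],
  "jaw": 1
}}

```text
time_s: 16.13
tcp_pos: [0.5342, -0.011, 0.2302]
ee_rot: [[0.239, 0.971, 0.003], [0.971, -0.239, -0.0], [0.0, 0.003, -1.0]]
force: [0.3, -0.0, 0.9]
opening: 0.0856
grasp_force: 0.0
```

Request:
{"method": "play_rows", "body": {
  "steps": [
    [[-0.0058,0.0256,0],[0,0,6.88]],
    [[-0.0058,0.0256,0],[0,0,6.88]],
    [[-0.0058,0.0256,0],[0,0,6.88]],
    [[-0.0058,0.0256,0],[0,0,6.88]],
    [[-0.0058,0.0256,0],[0,0,6.88]],
    [[-0.0058,0.0256,0],[0,0,6.88]],
    [[-0.0058,0.0256,0],[0,0,6.88]],
    [[-0.0058,0.0256,0],[0,0,6.88]],
    [[-0.0058,0.0256,0],[0,0,6.88]],
    [[-0.0058,0.0256,0],[0,0,6.88]]
  ]
}}

```text
time_s: 16.97
tcp_pos: [0.4751, 0.2464, 0.2274]
ee_rot: [[-0.822, 0.569, 0.001], [0.569, 0.822, 0.0], [-0.0, 0.0, -1.0]]
force: [-0.6, 0.7, -0.7]
opening: 0.0855
grasp_force: 0.0
```

Request:
{"method": "play_rows", "body": {
  "steps": [
    [[-0.0058,0.0256,0],[0,0,6.88]],
    [[-0.0058,0.0256,0],[0,0,6.88]],
    [[-0.0058,0.0256,0],[0,0,6.88]],
    [[0,0,-0.015],[0,0,0]],
    [[0,0,-0.02],[0,0,0]],
    [[0,0,-0.01],[0,0,0]],
    [[0,0,0],[0,0,0]],
    [[0,0,0],[0,0,0]],
    [[0,0,0],[0,0,0]],
    [[0,0,0],[0,0,0]]
  ]
}}

```text
time_s: 17.8
tcp_pos: [0.459, 0.322, 0.1833]
ee_rot: [[-0.969, 0.249, 0.002], [0.249, 0.969, 0.001], [-0.002, 0.001, -1.0]]
force: [0.6, -0.3, 0.6]
opening: 0.0855
grasp_force: 0.0
```

```bash
python3 - <<'E'
from h import *
s=manip.get_state();im=manip.read_camera("wrist");print(s["tcp_pos"],s["ee_rot"].round(3).tolist(),s["q"].round(1))
q=proj("wrist",(.4585,.3225,.088),s);print(q);print(proj("wrist",(.5478,.2999,.082),s))
a=cv2.resize(im[60:320,180:460],None,fx=2.25,fy=2.25,interpolation=cv2.INTER_CUBIC);a=cv2.convertScaleAbs(a,alpha=1.3,beta=15)
cv2.circle(a,(int((q[0]-180)*2.25),int((q[1]-60)*2.25)),4,(0,0,255),-1);cv2.imwrite("pics/w5c.png",a)
E
```

```text
[0.45897701 0.32197369 0.18325323] [[-0.969, 0.249, 0.002], [0.249, 0.969, 0.001], [-0.002, 0.001, -1.0]] [ 27.   10.6 103.4  -0.   65.8 -48.6]
[321.46454523 237.93278748]
[321.73680058 343.2328828 ]
```

View pics/w5c.png

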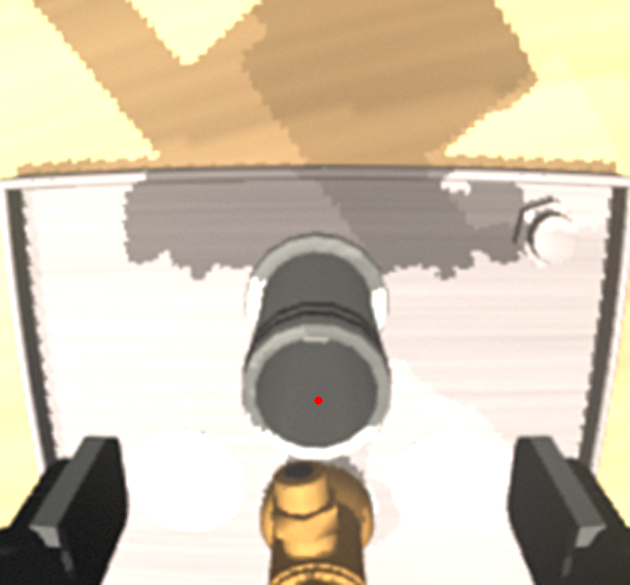

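The tube's rim is centred at crop (316,391), level with the finger midpoint (318) and 2–3 mm nearer the front than assumed. Descending and gripping.

Request:
{"method": "play_rows", "body": {
  "steps": [
    [[-0.002,0,-0.01],[0,0,0]],
    [[-0.0005,0,-0.02],[0,0,0]],
    [[0,0,-0.02],[0,0,0]],
    [[0,0,-0.015],[0,0,0]],
    [[0,0,-0.008],[0,0,0]],
    [[0,0,-0.004],[0,0,0]],
    [[0,0,0],[0,0,0]],
    [[0,0,0],[0,0,0]],
    [[0,0,0],[0,0,0]],
    [[0,0,0],[0,0,0]]
  ]
}}

```text
time_s: 18.68
tcp_pos: [0.4563, 0.3223, 0.106]
ee_rot: [[-0.969, 0.248, 0.002], [0.248, 0.969, 0.001], [-0.002, 0.001, -1.0]]
force: [-0.3, 0.4, -0.0]
opening: 0.0854
grasp_force: 0.0
```

Request:
{"method": "play_rows", "body": {
  "steps": [
    [[0,0,0],[0,0,0]],
    [[0,0,0],[0,0,0]],
    [[0,0,0],[0,0,0]],
    [[0,0,0],[0,0,0]],
    [[0,0,0],[0,0,0]],
    [[0,0,0],[0,0,0]],
    [[0,0,0],[0,0,0]],
    [[0,0,0],[0,0,0]],
    [[0,0,0],[0,0,0]],
    [[0,0,0],[0,0,0]]
  ],
  "jaw": -1
}}

```text
time_s: 19.52
tcp_pos: [0.4559, 0.3221, 0.1053]
ee_rot: [[-0.969, 0.248, 0.001], [0.248, 0.969, 0.0], [-0.001, 0.0, -1.0]]
force: [-1.2, -0.5, 5.7]
opening: 0.0382
grasp_force: 60.5
```

Request:
{"method": "play_rows", "body": {
  "steps": [
    [[0,0,0.01],[0,0,0]],
    [[0,0,0.02],[0,0,0]],
    [[0,0,0.03],[0,0,0]],
    [[0,0,0.03],[0,0,0]],
    [[0,0,0.025],[0,0,0]],
    [[0,0,0.01],[0,0,0]],
    [[0.005,-0.014,0],[0,0,0]],
    [[0.01,-0.03,0],[0,0,0]],
    [[0.01,-0.03,0],[0,0,0]],
    [[0.01,-0.03,0],[0,0,0]]
  ]
}}

```text
time_s: 20.35
tcp_pos: [0.4899, 0.2169, 0.2287]
ee_rot: [[-0.969, 0.247, -0.002], [0.247, 0.969, -0.001], [0.002, -0.001, -1.0]]
force: [1.1, -0.1, -1.5]
opening: 0.0388
grasp_force: 60.3
```

Request:
{"method": "play_rows", "body": {
  "steps": [
    [[0.01,-0.03,0],[0,0,0]],
    [[0.01,-0.03,0],[0,0,0]],
    [[0.01,-0.03,0],[0,0,0]],
    [[0.01,-0.03,0],[0,0,0]],
    [[0.01,-0.03,0],[0,0,0]],
    [[0.01,-0.03,0],[0,0,0]],
    [[0.01,-0.03,0],[0,0,0]],
    [[0.01,-0.03,0],[0,0,0]],
    [[0.01,-0.03,0],[0,0,0]],
    [[0.01,-0.025,0],[0,0,0]]
  ]
}}

```text
time_s: 21.18
tcp_pos: [0.5901, -0.0791, 0.2284]
ee_rot: [[-0.969, 0.249, -0.002], [0.249, 0.969, 0.0], [0.002, -0.0, -1.0]]
force: [1.2, 0.7, -1.8]
opening: 0.0383
grasp_force: 60.3
```

Request:
{"method": "play_rows", "body": {
  "steps": [
    [[0.006,-0.02,0],[0,0,0]],
    [[0.004,-0.01,0],[0,0,0]],
    [[0,0,0],[0,0,0]],
    [[0,0,-0.01],[0,0,0]],
    [[0,0,-0.025],[0,0,0]],
    [[0,0,-0.03],[0,0,0]],
    [[0,0,-0.025],[0,0,0]],
    [[0,0,-0.015],[0,0,0]],
    [[0,0,-0.008],[0,0,0]],
    [[0,0,-0.004],[0,0,0]]
  ]
}}

```text
time_s: 22.02
tcp_pos: [0.5991, -0.1051, 0.1105]
ee_rot: [[-0.969, 0.247, -0.004], [0.247, 0.969, 0.001], [0.004, 0.001, -1.0]]
force: [-0.3, 1.0, -2.3]
opening: 0.0386
grasp_force: 60.3
```

Request:
{"method": "play_rows", "body": {
  "steps": [
    [[0,0,-0.002],[0,0,0]],
    [[0,0,-0.002],[0,0,0]],
    [[0,0,-0.001],[0,0,0]],
    [[0,0,-0.001],[0,0,0]],
    [[0,0,0],[0,0,0]],
    [[0,0,0],[0,0,0]],
    [[0,0,0],[0,0,0]],
    [[0,0,0],[0,0,0]],
    [[0,0,0],[0,0,0]],
    [[0,0,0],[0,0,0]]
  ]
}}

```text
time_s: 22.85
tcp_pos: [0.6006, -0.1071, 0.1069]
ee_rot: [[-0.969, 0.248, -0.0], [0.248, 0.969, -0.0], [0.0, -0.0, -1.0]]
force: [0.9, -0.5, -1.8]
opening: 0.0389
grasp_force: 60.3
```

Request:
{"method": "play_rows", "body": {
  "steps": [
    [[0,0,-0.001],[0,0,0]],
    [[0,0,-0.001],[0,0,0]],
    [[0,0,-0.0005],[0,0,0]],
    [[0,0,0],[0,0,0]],
    [[0,0,0],[0,0,0]],
    [[0,0,0],[0,0,0]],
    [[0,0,0],[0,0,0]],
    [[0,0,0],[0,0,0]],
    [[0,0,0],[0,0,0]],
    [[0,0,0],[0,0,0]]
  ]
}}

```text
time_s: 23.68
tcp_pos: [0.6008, -0.1071, 0.1053]
ee_rot: [[-0.969, 0.248, 0.0], [0.248, 0.969, -0.0], [-0.0, -0.0, -1.0]]
force: [-3.6, 0.3, 4.2]
opening: 0.0383
grasp_force: 61.1
```

Request:
{"method": "play_rows", "body": {
  "steps": [
    [[0,0,0],[0,0,0]],
    [[0,0,0],[0,0,0]],
    [[0,0,0],[0,0,0]],
    [[0,0,0],[0,0,0]],
    [[0,0,0],[0,0,0]],
    [[0,0,0.005],[0,0,0]],
    [[0,0,0.02],[0,0,0]],
    [[0,0,0.035],[0,0,0]],
    [[0,0,0.035],[0,0,0]],
    [[0,0,0.025],[0,0,0]]
  ],
  "jaw": 1
}}

```text
time_s: 24.52
tcp_pos: [0.6014, -0.1073, 0.2279]
ee_rot: [[-0.969, 0.248, 0.003], [0.248, 0.969, -0.001], [-0.003, -0.0, -1.0]]
force: [0.5, -0.6, 0.2]
opening: 0.0849
grasp_force: 0.0
```

Request:
{"method": "play_rows", "body": {
  "steps": [
    [[-0.0038,0.029,0],[0,0,0]],
    [[-0.0038,0.029,0],[0,0,0]],
    [[-0.0038,0.029,0],[0,0,0]],
    [[-0.0038,0.029,0],[0,0,0]],
    [[-0.0038,0.029,0],[0,0,0]],
    [[-0.0038,0.029,0],[0,0,0]],
    [[-0.0038,0.029,0],[0,0,0]],
    [[-0.0038,0.029,0],[0,0,0]],
    [[-0.0038,0.029,0],[0,0,0]],
    [[-0.0038,0.029,0],[0,0,0]]
  ]
}}

```text
time_s: 25.35
tcp_pos: [0.5623, 0.1844, 0.2249]
ee_rot: [[-0.969, 0.248, 0.001], [0.248, 0.969, 0.0], [-0.001, 0.0, -1.0]]
force: [1.5, -0.1, 0.2]
opening: 0.0853
grasp_force: 0.0
```

Request:
{"method": "play_rows", "body": {
  "steps": [
    [[-0.0038,0.029,0],[0,0,0]],
    [[-0.0038,0.029,0],[0,0,0]],
    [[-0.0038,0.029,0],[0,0,0]],
    [[-0.0038,0.029,0],[0,0,0]],
    [[0,0,-0.015],[0,0,0]],
    [[0,0,-0.02],[0,0,0]],
    [[0,0,-0.015],[0,0,0]],
    [[0,0,0],[0,0,0]],
    [[0,0,0],[0,0,0]],
    [[0,0,0],[0,0,0]]
  ]
}}

```text
time_s: 26.18
tcp_pos: [0.548, 0.299, 0.1756]
ee_rot: [[-0.969, 0.248, 0.001], [0.248, 0.969, 0.0], [-0.001, 0.001, -1.0]]
force: [1.2, -0.3, 0.6]
opening: 0.0853
grasp_force: 0.0
```

```bash
python3 - <<'E'
from h import *
s=manip.get_state();im=manip.read_camera("wrist");print(s["tcp_pos"],s["ee_rot"].round(3).tolist(),s["q"].round(1))
q=proj("wrist",(.5478,.2999,.082),s);print(q)
a=cv2.resize(im[60:320,180:460],None,fx=2.25,fy=2.25,interpolation=cv2.INTER_CUBIC);a=cv2.convertScaleAbs(a,alpha=1.3,beta=15)
cv2.circle(a,(int((q[0]-180)*2.25),int((q[1]-60)*2.25)),4,(0,0,255),-1)
t=manip.read_camera("top")[120:260,260:480];t=cv2.convertScaleAbs(cv2.resize(t,(630,400),interpolation=cv2.INTER_CUBIC),alpha=1.4)
cv2.imwrite("pics/w6c.png",a);cv2.imwrite("pics/t2.png",t)
E
```

```text
[0.54799656 0.29901062 0.17558245] [[-0.969, 0.248, 0.001], [0.248, 0.969, 0.0], [-0.001, 0.001, -1.0]] [ 21.4  19.2  93.8  -0.   66.9 -54.2]
[322.29309837 239.49656182]
```

View pics/w6c.png

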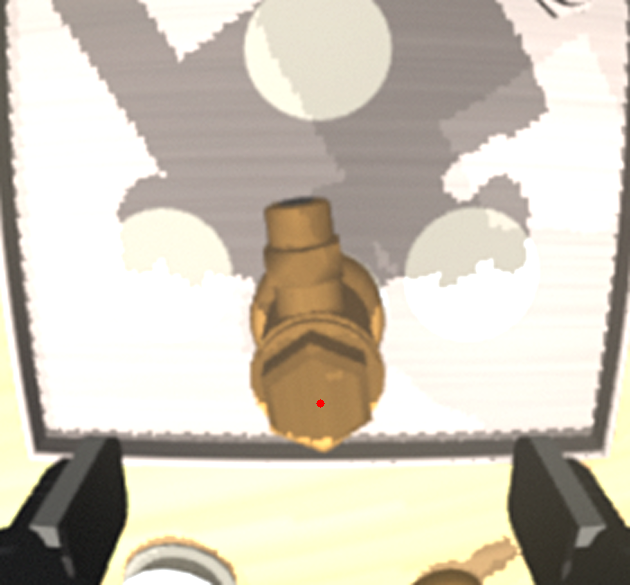

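View pics/t2.png

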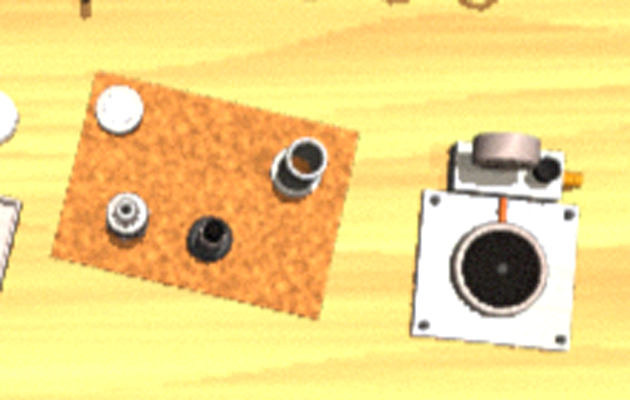

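All three parts stand upright on the mat at crop (126,215), (210,238) and (300,165). The head's hex at crop (320,397) is centred between the fingers, 1.5 mm towards the front. The gasket centre is at crop (502,268). Descending and gripping the head.

Request:
{"method": "play_rows", "body": {
  "steps": [
    [[-0.0015,0,-0.01],[0,0,0]],
    [[0,0,-0.02],[0,0,0]],
    [[0,0,-0.018],[0,0,0]],
    [[0,0,-0.013],[0,0,0]],
    [[0,0,-0.007],[0,0,0]],
    [[0,0,-0.004],[0,0,0]],
    [[0,0,0],[0,0,0]],
    [[0,0,0],[0,0,0]],
    [[0,0,0],[0,0,0]],
    [[0,0,0],[0,0,0]]
  ]
}}

```text
time_s: 27.12
tcp_pos: [0.5466, 0.2992, 0.1036]
ee_rot: [[-0.969, 0.248, 0.002], [0.248, 0.969, 0.001], [-0.002, 0.001, -1.0]]
force: [-0.4, 0.4, 0.4]
opening: 0.0855
grasp_force: 0.0
```

Request:
{"method": "play_rows", "body": {
  "steps": [
    [[0,0,0],[0,0,0]],
    [[0,0,0],[0,0,0]],
    [[0,0,0],[0,0,0]],
    [[0,0,0],[0,0,0]],
    [[0,0,0],[0,0,0]],
    [[0,0,0],[0,0,0]],
    [[0,0,0],[0,0,0]],
    [[0,0,0],[0,0,0]],
    [[0,0,0],[0,0,0]],
    [[0,0,0],[0,0,0]]
  ],
  "jaw": -1
}}

```text
time_s: 27.95
tcp_pos: [0.5462, 0.2991, 0.1028]
ee_rot: [[-0.969, 0.248, 0.001], [0.248, 0.969, 0.0], [-0.001, 0.001, -1.0]]
force: [0.8, 1.2, 3.6]
opening: 0.0347
grasp_force: 59.9
```

```bash
python3 - <<'E'
from h import *
print(hit("top",(260+502*220/630-.5,120+268*140/400-.5),.03))
# scene view of gasket: dark ellipse near (246,141)
im=manip.read_camera("scene")
g=cv2.cvtColor(im,cv2.COLOR_BGR2GRAY);m=np.zeros_like(g);m[115:170,215:280]=(g[115:170,215:280]<60)*255
c=max(cv2.findContours(m.astype(np.uint8),cv2.RETR_EXTERNAL,cv2.CHAIN_APPROX_NONE)[0],key=cv2.contourArea)
e=cv2.fitEllipse(cv2.convexHull(c));print(e,hit("scene",e[0],.03))
im=manip.read_camera("top");g=cv2.cvtColor(im,cv2.COLOR_BGR2GRAY);m=np.zeros_like(g);m[192:236,410:460]=(g[192:236,410:460]<60)*255
c=max(cv2.findContours(m.astype(np.uint8),cv2.RETR_EXTERNAL,cv2.CHAIN_APPROX_NONE)[0],key=cv2.contourArea)
e=cv2.fitEllipse(cv2.convexHull(c));print(e,hit("top",e[0],.03))
E
```

```text
[ 0.49780296 -0.30725208  0.03      ]
((245.69085693359375, 140.45648193359375), (20.859529495239258, 25.354360580444336), 81.06932830810547) [ 0.49746591 -0.30775484  0.03      ]
((434.57183837890625, 213.67454528808594), (26.209041595458984, 27.299949645996094), 126.72430419921875) [ 0.4967403  -0.30654073  0.03      ]
```

The gasket centre agrees between the two cameras at (0.497, -0.307). I lift the head and carry it over.

Request:
{"method": "play_rows", "body": {
  "steps": [
    [[0,0,0.01],[0,0,0]],
    [[0,0,0.02],[0,0,0]],
    [[0,0,0.03],[0,0,0]],
    [[0,0,0.035],[0,0,0]],
    [[0,0,0.025],[0,0,0]],
    [[0,0,0.01],[0,0,0]],
    [[0,0,0],[0,0,0]],
    [[-0.001,-0.015,0],[0,0,0]],
    [[-0.001,-0.018,0],[0,0,0]],
    [[-0.0025,-0.03,0],[0,0,0]]
  ]
}}

```text
time_s: 28.88
tcp_pos: [0.5395, 0.2359, 0.2289]
ee_rot: [[-0.969, 0.246, -0.005], [0.246, 0.969, -0.001], [0.005, -0.002, -1.0]]
force: [0.2, -0.3, -3.3]
opening: 0.0348
grasp_force: 60.7
```

Request:
{"method": "play_rows", "body": {
  "steps": [
    [[-0.0025,-0.03,0],[0,0,0]],
    [[-0.0025,-0.03,0],[0,0,0]],
    [[-0.0025,-0.03,0],[0,0,0]],
    [[-0.0025,-0.03,0],[0,0,0]],
    [[-0.0025,-0.03,0],[0,0,0]],
    [[-0.0025,-0.03,0],[0,0,0]],
    [[-0.0025,-0.03,0],[0,0,0]],
    [[-0.0025,-0.03,0],[0,0,0]],
    [[-0.0025,-0.03,0],[0,0,0]],
    [[-0.0025,-0.03,0],[0,0,0]]
  ]
}}

```text
time_s: 29.72
tcp_pos: [0.5139, -0.0654, 0.229]
ee_rot: [[-0.969, 0.248, -0.006], [0.248, 0.969, 0.001], [0.006, -0.0, -1.0]]
force: [0.9, -1.0, -2.4]
opening: 0.035
grasp_force: 60.7
```

Request:
{"method": "play_rows", "body": {
  "steps": [
    [[-0.0025,-0.03,0],[0,0,0]],
    [[-0.0025,-0.03,0],[0,0,0]],
    [[-0.0025,-0.03,0],[0,0,0]],
    [[-0.0025,-0.03,0],[0,0,0]],
    [[-0.0025,-0.03,0],[0,0,0]],
    [[-0.0025,-0.03,0],[0,0,0]],
    [[-0.0025,-0.03,0],[0,0,0]],
    [[-0.001,-0.018,0],[0,0,0]],
    [[-0.001,-0.015,0],[0,0,0]],
    [[0,0,0],[0,0,0]]
  ]
}}

```text
time_s: 30.55
tcp_pos: [0.495, -0.3092, 0.2297]
ee_rot: [[-0.968, 0.251, -0.004], [0.251, 0.968, 0.002], [0.004, 0.001, -1.0]]
force: [-0.9, 0.5, -4.1]
opening: 0.0345
grasp_force: 60.8
```

Request:
{"method": "play_rows", "body": {
  "steps": [
    [[0,0,-0.01],[0,0,0]],
    [[0,0,-0.02],[0,0,0]],
    [[0,0,-0.02],[0,0,0]],
    [[0,0,-0.015],[0,0,0]],
    [[0,0,-0.01],[0,0,0]],
    [[0,0,-0.005],[0,0,0]],
    [[0,0,0],[0,0,0]],
    [[0,0,0],[0,0,0]],
    [[0,0,0],[0,0,0]],
    [[0,0,0],[0,0,0]]
  ]
}}

```text
time_s: 31.38
tcp_pos: [0.4976, -0.3075, 0.1537]
ee_rot: [[-0.969, 0.248, 0.002], [0.248, 0.969, -0.001], [-0.002, -0.001, -1.0]]
force: [0.2, -0.2, -3.1]
opening: 0.0345
grasp_force: 60.8
```

```bash
python3 - <<'E'
from h import *
s=manip.get_state();im=manip.read_camera("wrist");print(s["tcp_pos"],s["ee_rot"].round(3).tolist(),s["q"].round(1))
q=proj("wrist",(.497,-.307,.03),s);print(q)
P=np.array([proj("wrist",(.497+.04*np.cos(t),-.307+.04*np.sin(t),.03),s) for t in np.linspace(0,6.28,40)])
a=cv2.resize(im[40:320,180:460],None,fx=2,fy=2,interpolation=cv2.INTER_CUBIC);a=cv2.convertScaleAbs(a,alpha=1.3,beta=15)
cv2.polylines(a,[((P-[180,40])*2).astype(int)],True,(0,0,255),1)
cv2.imwrite("pics/w7c.png",a)
E
```

```text
[ 0.49760866 -0.30750719  0.15371955] [[-0.969, 0.248, 0.002], [0.248, 0.969, -0.001], [-0.002, -0.001, -1.0]] [ -39.4   15.9  100.7    0.    63.3 -115.1]
[321.67998732 219.710522  ]
```

View pics/w7c.png

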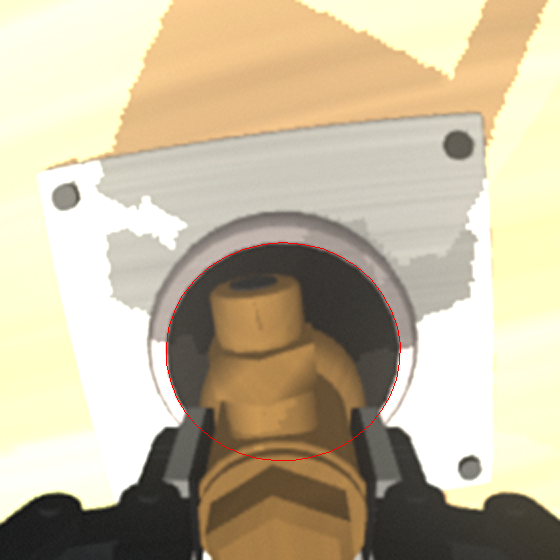

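The predicted gasket circle (red, centre at crop (283,360)) coincides with the gasket's edge, so the head is over the seat. I lower it slowly.

Request:
{"method": "play_rows", "body": {
  "steps": [
    [[0,0,-0.006],[0,0,0]],
    [[0,0,-0.006],[0,0,0]],
    [[0,0,-0.004],[0,0,0]],
    [[0,0,-0.003],[0,0,0]],
    [[0,0,-0.002],[0,0,0]],
    [[0,0,-0.001],[0,0,0]],
    [[0,0,0],[0,0,0]],
    [[0,0,0],[0,0,0]],
    [[0,0,0],[0,0,0]],
    [[0,0,0],[0,0,0]]
  ]
}}

```text
time_s: 32.27
tcp_pos: [0.4971, -0.3072, 0.1307]
ee_rot: [[-0.969, 0.248, 0.0], [0.248, 0.969, -0.0], [-0.0, -0.0, -1.0]]
force: [0.6, 0.5, -4.1]
opening: 0.0346
grasp_force: 60.8
```

Request:
{"method": "play_rows", "body": {
  "steps": [
    [[0,0,-0.001],[0,0,0]],
    [[0,0,-0.0005],[0,0,0]],
    [[0,0,-0.0005],[0,0,0]],
    [[0,0,0],[0,0,0]],
    [[0,0,0],[0,0,0]],
    [[0,0,0],[0,0,0]],
    [[0,0,0],[0,0,0]],
    [[0,0,0],[0,0,0]],
    [[0,0,0],[0,0,0]],
    [[0,0,0],[0,0,0]]
  ]
}}

```text
time_s: 33.1
tcp_pos: [0.497, -0.3071, 0.1288]
ee_rot: [[-0.969, 0.248, 0.0], [0.248, 0.969, -0.0], [-0.0, -0.0, -1.0]]
force: [-2.5, 2.2, 4.2]
opening: 0.0347
grasp_force: 61.2
```

Request:
{"method": "play_rows", "body": {
  "steps": [
    [[0,0,0],[0,0,0]],
    [[0,0,0],[0,0,0]],
    [[0,0,0],[0,0,0]],
    [[0,0,0],[0,0,0]],
    [[0,0,0],[0,0,0]],
    [[0,0,0.005],[0,0,0]],
    [[0,0,0.02],[0,0,0]],
    [[0,0,0.035],[0,0,0]],
    [[0,0,0.03],[0,0,0]],
    [[0,0,0.02],[0,0,0]]
  ],
  "jaw": 1
}}

```text
time_s: 33.93
tcp_pos: [0.4978, -0.3077, 0.2422]
ee_rot: [[-0.969, 0.248, 0.003], [0.248, 0.969, -0.003], [-0.004, -0.002, -1.0]]
force: [1.1, -0.8, -0.0]
opening: 0.0852
grasp_force: 0.0
```

Request:
{"method": "play_rows", "body": {
  "steps": [
    [[0.013,0.025,0],[0,0,0]],
    [[0.013,0.025,0],[0,0,0]],
    [[0.013,0.025,0],[0,0,0]],
    [[0.013,0.025,0],[0,0,0]],
    [[0.013,0.025,0],[0,0,0]],
    [[0.013,0.025,0],[0,0,0]],
    [[0.013,0.025,0],[0,0,0]],
    [[0.013,0.025,0],[0,0,0]],
    [[0,0,0],[0,0,0]],
    [[0,0,0],[0,0,0]]
  ]
}}

```text
time_s: 34.77
tcp_pos: [0.6013, -0.1057, 0.2386]
ee_rot: [[-0.969, 0.245, 0.0], [0.245, 0.969, -0.0], [-0.0, -0.0, -1.0]]
force: [-0.5, -0.9, -0.2]
opening: 0.0851
grasp_force: 0.0
```

```bash
python3 - <<'E'
from h import *
t=manip.read_camera("top")[120:260,260:480];t=cv2.convertScaleAbs(cv2.resize(t,(630,400),interpolation=cv2.INTER_CUBIC),alpha=1.4)
cv2.imwrite("pics/t3.png",t);s=manip.get_state();print(s["tcp_pos"])
E
```

```text
[ 0.60097304 -0.1067703   0.23858256]
```

View pics/t3.png

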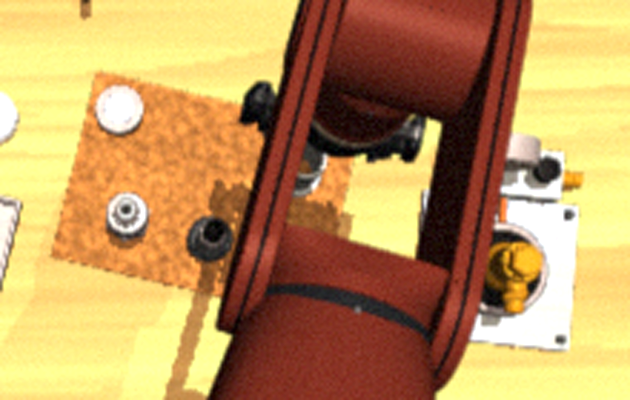

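The head stands upright on the gasket at crop (515,262). Now I bring back the tube.

Request:
{"method": "play_rows", "body": {
  "steps": [
    [[0,0,-0.02],[0,0,0]],
    [[0,0,-0.03],[0,0,0]],
    [[0,0,-0.03],[0,0,0]],
    [[0,0,-0.025],[0,0,0]],
    [[0,0,-0.015],[0,0,0]],
    [[0,0,-0.008],[0,0,0]],
    [[0,0,-0.005],[0,0,0]],
    [[0,0,0],[0,0,0]],
    [[0,0,0],[0,0,0]],
    [[0,0,0],[0,0,0]]
  ]
}}

```text
time_s: 35.65
tcp_pos: [0.6019, -0.1077, 0.1071]
ee_rot: [[-0.969, 0.248, 0.003], [0.248, 0.969, -0.001], [-0.003, -0.0, -1.0]]
force: [0.5, 0.6, -1.1]
opening: 0.0857
grasp_force: 0.0
```

Request:
{"method": "play_rows", "body": {
  "steps": [
    [[0,0,0],[0,0,0]],
    [[0,0,0],[0,0,0]],
    [[0,0,0],[0,0,0]],
    [[0,0,0],[0,0,0]],
    [[0,0,0],[0,0,0]],
    [[0,0,0],[0,0,0]],
    [[0,0,0],[0,0,0]],
    [[0,0,0],[0,0,0]],
    [[0,0,0],[0,0,0]],
    [[0,0,0],[0,0,0]]
  ],
  "jaw": -1
}}

```text
time_s: 36.48
tcp_pos: [0.6014, -0.1072, 0.1061]
ee_rot: [[-0.969, 0.248, 0.001], [0.248, 0.969, -0.0], [-0.001, -0.0, -1.0]]
force: [-0.9, -0.3, 5.4]
opening: 0.0381
grasp_force: 60.6
```

Request:
{"method": "play_rows", "body": {
  "steps": [
    [[0,0,0.01],[0,0,0]],
    [[0,0,0.02],[0,0,0]],
    [[0,0,0.03],[0,0,0]],
    [[0,0,0.03],[0,0,0]],
    [[0,0,0.025],[0,0,0]],
    [[0,0,0.01],[0,0,0]],
    [[-0.005,0.0144,0],[0,0,0]],
    [[-0.01,0.03,0],[0,0,0]],
    [[-0.01,0.03,0],[0,0,0]],
    [[-0.01,0.03,0],[0,0,0]]
  ]
}}

```text
time_s: 37.32
tcp_pos: [0.5638, -0.0011, 0.2279]
ee_rot: [[-0.968, 0.249, -0.004], [0.249, 0.968, 0.001], [0.004, -0.0, -1.0]]
force: [-0.2, 0.9, -2.5]
opening: 0.0383
grasp_force: 60.4
```

Request:
{"method": "play_rows", "body": {
  "steps": [
    [[-0.01,0.03,0],[0,0,0]],
    [[-0.01,0.03,0],[0,0,0]],
    [[-0.01,0.03,0],[0,0,0]],
    [[-0.01,0.03,0],[0,0,0]],
    [[-0.01,0.03,0],[0,0,0]],
    [[-0.01,0.03,0],[0,0,0]],
    [[-0.01,0.03,0],[0,0,0]],
    [[-0.01,0.03,0],[0,0,0]],
    [[-0.01,0.03,0],[0,0,0]],
    [[-0.01,0.025,0],[0,0,0]]
  ]
}}

```text
time_s: 38.15
tcp_pos: [0.4633, 0.2941, 0.228]
ee_rot: [[-0.969, 0.247, -0.004], [0.247, 0.969, -0.001], [0.003, -0.002, -1.0]]
force: [0.4, 0.1, -2.2]
opening: 0.0387
grasp_force: 60.5
```

Request:
{"method": "play_rows", "body": {
  "steps": [
    [[-0.006,0.02,0],[0,0,0]],
    [[-0.004,0.01,0],[0,0,0]],
    [[0,0,0],[0,0,0]],
    [[0,0,-0.01],[0,0,0]],
    [[0,0,-0.025],[0,0,0]],
    [[0,0,-0.03],[0,0,0]],
    [[0,0,-0.025],[0,0,0]],
    [[0,0,-0.015],[0,0,0]],
    [[0,0,-0.008],[0,0,0]],
    [[0,0,-0.004],[0,0,0]]
  ]
}}

```text
time_s: 38.98
tcp_pos: [0.4552, 0.3205, 0.111]
ee_rot: [[-0.968, 0.25, -0.003], [0.25, 0.968, -0.002], [0.003, -0.003, -1.0]]
force: [-0.8, 0.5, -1.7]
opening: 0.0386
grasp_force: 60.5
```

Request:
{"method": "play_rows", "body": {
  "steps": [
    [[0,0,-0.002],[0,0,0]],
    [[0,0,-0.001],[0,0,0]],
    [[0,0,-0.001],[0,0,0]],
    [[0,0,0],[0,0,0]],
    [[0,0,0],[0,0,0]],
    [[0,0,0],[0,0,0]],
    [[0,0,0],[0,0,0]],
    [[0,0,0],[0,0,0]],
    [[0,0,0],[0,0,0]],
    [[0,0,0],[0,0,0]]
  ]
}}

```text
time_s: 39.82
tcp_pos: [0.4559, 0.3224, 0.1095]
ee_rot: [[-0.969, 0.248, 0.0], [0.248, 0.969, 0.0], [-0.0, 0.0, -1.0]]
force: [-0.4, 0.3, -1.2]
opening: 0.0385
grasp_force: 60.5
```

Settled at (0.4559, 0.3224), where it came from. Lowering the last 3–4 mm.

Request:
{"method": "play_rows", "body": {
  "steps": [
    [[0,0,-0.001],[0,0,0]],
    [[0,0,-0.001],[0,0,0]],
    [[0,0,-0.001],[0,0,0]],
    [[0,0,-0.0005],[0,0,0]],
    [[0,0,-0.0005],[0,0,0]],
    [[0,0,0],[0,0,0]],
    [[0,0,0],[0,0,0]],
    [[0,0,0],[0,0,0]],
    [[0,0,0],[0,0,0]],
    [[0,0,0],[0,0,0]]
  ]
}}

```text
time_s: 40.65
tcp_pos: [0.4559, 0.3223, 0.1061]
ee_rot: [[-0.969, 0.248, -0.0], [0.248, 0.969, -0.0], [0.0, -0.0, -1.0]]
force: [-2.5, -2.7, 5.0]
opening: 0.0388
grasp_force: 61.3
```

Request:
{"method": "play_rows", "body": {
  "steps": [
    [[0,0,0],[0,0,0]],
    [[0,0,0],[0,0,0]],
    [[0,0,0],[0,0,0]],
    [[0,0,0],[0,0,0]],
    [[0,0,0],[0,0,0]],
    [[0,0,0.005],[0,0,0]],
    [[0,0,0.02],[0,0,0]],
    [[0,0,0.035],[0,0,0]],
    [[0,0,0.04],[0,0,0]],
    [[0,0,0.025],[0,0,0]]
  ],
  "jaw": 1
}}

```text
time_s: 41.48
tcp_pos: [0.4568, 0.3228, 0.2345]
ee_rot: [[-0.969, 0.248, 0.003], [0.248, 0.969, 0.002], [-0.003, 0.003, -1.0]]
force: [1.4, 0.2, 0.6]
opening: 0.0856
grasp_force: 0.0
```

Request:
{"method": "play_rows", "body": {
  "steps": [
    [[0.006,-0.0256,0],[0,0,-6.88]],
    [[0.006,-0.0256,0],[0,0,-6.88]],
    [[0.006,-0.0256,0],[0,0,-6.88]],
    [[0.006,-0.0256,0],[0,0,-6.88]],
    [[0.006,-0.0256,0],[0,0,-6.88]],
    [[0.006,-0.0256,0],[0,0,-6.88]],
    [[0.006,-0.0256,0],[0,0,-6.88]],
    [[0.006,-0.0256,0],[0,0,-6.88]],
    [[0.006,-0.0256,0],[0,0,-6.88]],
    [[0.006,-0.0256,0],[0,0,-6.88]]
  ]
}}

```text
time_s: 42.32
tcp_pos: [0.5161, 0.0651, 0.2309]
ee_rot: [[-0.113, 0.994, 0.001], [0.994, 0.113, 0.0], [-0.0, 0.001, -1.0]]
force: [0.1, -0.8, 0.8]
opening: 0.0852
grasp_force: 0.0
```

Request:
{"method": "play_rows", "body": {
  "steps": [
    [[0.006,-0.0256,0],[0,0,-6.88]],
    [[0.006,-0.0256,0],[0,0,-6.88]],
    [[0.006,-0.0261,0],[0,0,-6.88]],
    [[0,0,0],[0,0,0]],
    [[0,0,-0.015],[0,0,0]],
    [[0,0,-0.015],[0,0,0]],
    [[0,0,0],[0,0,0]],
    [[0,0,0],[0,0,0]],
    [[0,0,0],[0,0,0]],
    [[0,0,0],[0,0,0]]
  ]
}}

```text
time_s: 43.15
tcp_pos: [0.5345, -0.0107, 0.2016]
ee_rot: [[0.238, 0.971, 0.002], [0.971, -0.238, -0.0], [0.0, 0.002, -1.0]]
force: [0.6, -0.7, 0.4]
opening: 0.085
grasp_force: 0.0
```

Request:
{"method": "play_rows", "body": {
  "steps": [
    [[0,0,-0.02],[0,0,0]],
    [[0,0,-0.025],[0,0,0]],
    [[0,0,-0.02],[0,0,0]],
    [[0,0,-0.015],[0,0,0]],
    [[0,0,-0.008],[0,0,0]],
    [[0,0,-0.005],[0,0,0]],
    [[0,0,0],[0,0,0]],
    [[0,0,0],[0,0,0]],
    [[0,0,0],[0,0,0]],
    [[0,0,0],[0,0,0]]
  ]
}}

```text
time_s: 43.98
tcp_pos: [0.5348, -0.0111, 0.1087]
ee_rot: [[0.239, 0.971, 0.002], [0.971, -0.239, -0.0], [0.0, 0.002, -1.0]]
force: [-0.2, -0.1, 0.5]
opening: 0.0851
grasp_force: 0.0
```

Request:
{"method": "play_rows", "body": {
  "steps": [
    [[0,0,0],[0,0,0]],
    [[0,0,0],[0,0,0]],
    [[0,0,0],[0,0,0]],
    [[0,0,0],[0,0,0]],
    [[0,0,0],[0,0,0]],
    [[0,0,0],[0,0,0]],
    [[0,0,0],[0,0,0]],
    [[0,0,0],[0,0,0]],
    [[0,0,0],[0,0,0]],
    [[0,0,0],[0,0,0]]
  ],
  "jaw": -1
}}

```text
time_s: 44.82
tcp_pos: [0.534, -0.011, 0.1076]
ee_rot: [[0.239, 0.971, 0.0], [0.971, -0.239, -0.0], [0.0, 0.0, -1.0]]
force: [-1.2, 0.3, 5.5]
opening: 0.0246
grasp_force: 59.0
```

Request:
{"method": "play_rows", "body": {
  "steps": [
    [[0,0,0.01],[0,0,0]],
    [[0,0,0.02],[0,0,0]],
    [[0,0,0.03],[0,0,0]],
    [[0,0,0.03],[0,0,0]],
    [[0,0,0.02],[0,0,0]],
    [[0,0,0.01],[0,0,0]],
    [[0,0.0153,0],[0,0,0]],
    [[-0.001,0.025,0],[0,0,0]],
    [[-0.002,0.03,0],[0,0,0]],
    [[-0.002,0.03,0],[0,0,0]]
  ]
}}

```text
time_s: 45.65
tcp_pos: [0.528, 0.0899, 0.2262]
ee_rot: [[0.24, 0.971, -0.002], [0.971, -0.24, -0.0], [-0.001, -0.002, -1.0]]
force: [0.5, -0.4, -4.1]
opening: 0.0246
grasp_force: 59.3
```

Request:
{"method": "play_rows", "body": {
  "steps": [
    [[-0.002,0.035,0],[0,0,0]],
    [[-0.002,0.035,0],[0,0,0]],
    [[-0.002,0.035,0],[0,0,0]],
    [[-0.001,0.03,0],[0,0,0]],
    [[-0.001,0.02,0],[0,0,0]],
    [[0,0.01,0],[0,0,0]],
    [[0,0,0],[0,0,0]],
    [[0,0,-0.01],[0,0,0]],
    [[0,0,-0.025],[0,0,0]],
    [[0,0,-0.025],[0,0,0]]
  ]
}}

```text
time_s: 46.48
tcp_pos: [0.5218, 0.253, 0.1671]
ee_rot: [[0.24, 0.971, 0.002], [0.971, -0.24, 0.0], [0.001, 0.002, -1.0]]
force: [-0.4, 0.5, -4.2]
opening: 0.0244
grasp_force: 59.3
```

Request:
{"method": "play_rows", "body": {
  "steps": [
    [[0,0,-0.025],[0,0,0]],
    [[0,0,-0.015],[0,0,0]],
    [[0,0,-0.008],[0,0,0]],
    [[0,0,-0.004],[0,0,0]],
    [[0,0,-0.002],[0,0,0]],
    [[0,0,-0.001],[0,0,0]],
    [[0,0,0],[0,0,0]],
    [[0,0,0],[0,0,0]],
    [[0,0,0],[0,0,0]],
    [[0,0,0],[0,0,0]]
  ]
}}

```text
time_s: 47.32
tcp_pos: [0.5213, 0.2546, 0.1132]
ee_rot: [[0.239, 0.971, 0.001], [0.971, -0.239, 0.0], [0.001, 0.001, -1.0]]
force: [-1.1, 0.1, -3.3]
opening: 0.0247
grasp_force: 59.3
```

Request:
{"method": "play_rows", "body": {
  "steps": [
    [[0,0,-0.001],[0,0,0]],
    [[0,0,-0.001],[0,0,0]],
    [[0,0,-0.001],[0,0,0]],
    [[0,0,-0.001],[0,0,0]],
    [[0,0,-0.001],[0,0,0]],
    [[0,0,-0.0005],[0,0,0]],
    [[0,0,0],[0,0,0]],
    [[0,0,0],[0,0,0]],
    [[0,0,0],[0,0,0]],
    [[0,0,0],[0,0,0]]
  ]
}}

```text
time_s: 48.15
tcp_pos: [0.5209, 0.2544, 0.1077]
ee_rot: [[0.239, 0.971, -0.0], [0.971, -0.239, -0.0], [-0.0, -0.0, -1.0]]
force: [-4.3, -1.8, 5.8]
opening: 0.0249
grasp_force: 60.2
```

Request:
{"method": "play_rows", "body": {
  "steps": [
    [[0,0,0],[0,0,0]],
    [[0,0,0],[0,0,0]],
    [[0,0,0],[0,0,0]],
    [[0,0,0],[0,0,0]],
    [[0,0,0],[0,0,0]],
    [[0,0,0.005],[0,0,0]],
    [[0,0,0.02],[0,0,0]],
    [[0,0,0.035],[0,0,0]],
    [[0,0,0.035],[0,0,0]],
    [[0,0,0.025],[0,0,0]]
  ],
  "jaw": 1
}}

```text
time_s: 48.98
tcp_pos: [0.5217, 0.2546, 0.2303]
ee_rot: [[0.239, 0.971, 0.003], [0.971, -0.239, 0.001], [0.002, 0.003, -1.0]]
force: [0.1, 0.4, -0.2]
opening: 0.0855
grasp_force: 0.0
```

Request:
{"method": "play_rows", "body": {
  "steps": [
    [[0.0048,-0.0269,0],[0,0,0]],
    [[0.0048,-0.0269,0],[0,0,0]],
    [[0.0048,-0.0269,0],[0,0,0]],
    [[0.0048,-0.0269,0],[0,0,0]],
    [[0.0048,-0.0269,0],[0,0,0]],
    [[0.0048,-0.0269,0],[0,0,0]],
    [[0.0048,-0.0269,0],[0,0,0]],
    [[0,0,0],[0,0,0]],
    [[0,0,0],[0,0,0]],
    [[0,0,0],[0,0,0]]
  ]
}}

```text
time_s: 49.82
tcp_pos: [0.5545, 0.0662, 0.2271]
ee_rot: [[0.239, 0.971, 0.0], [0.971, -0.239, 0.0], [0.0, -0.0, -1.0]]
force: [0.4, 0.2, -0.3]
opening: 0.0855
grasp_force: 0.0
```

Request:
{"method": "play_rows", "body": {
  "steps": [
    [[0,0,-0.02],[0,0,0]],
    [[0,0,-0.03],[0,0,0]],
    [[0,0,-0.025],[0,0,0]],
    [[0,0,-0.02],[0,0,0]],
    [[0,0,-0.015],[0,0,0]],
    [[0,0,-0.008],[0,0,0]],
    [[0,0,-0.004],[0,0,0]],
    [[0,0,0],[0,0,0]],
    [[0,0,0],[0,0,0]],
    [[0,0,0],[0,0,0]]
  ]
}}

```text
time_s: 50.65
tcp_pos: [0.5555, 0.0663, 0.1062]
ee_rot: [[0.238, 0.971, 0.002], [0.971, -0.238, 0.0], [0.001, 0.002, -1.0]]
force: [0.1, -0.1, 0.7]
opening: 0.085
grasp_force: 0.0
```

Request:
{"method": "play_rows", "body": {
  "steps": [
    [[0,0,0],[0,0,0]],
    [[0,0,0],[0,0,0]],
    [[0,0,0],[0,0,0]],
    [[0,0,0],[0,0,0]],
    [[0,0,0],[0,0,0]],
    [[0,0,0],[0,0,0]],
    [[0,0,0],[0,0,0]],
    [[0,0,0],[0,0,0]],
    [[0,0,0],[0,0,0]],
    [[0,0,0],[0,0,0]]
  ],
  "jaw": -1
}}

```text
time_s: 51.48
tcp_pos: [0.5549, 0.066, 0.1056]
ee_rot: [[0.239, 0.971, 0.001], [0.971, -0.239, -0.0], [0.0, 0.001, -1.0]]
force: [-1.3, 0.3, 5.7]
opening: 0.0384
grasp_force: 60.7
```

Request:
{"method": "play_rows", "body": {
  "steps": [
    [[0,0,0.01],[0,0,0]],
    [[0,0,0.02],[0,0,0]],
    [[0,0,0.03],[0,0,0]],
    [[0,0,0.03],[0,0,0]],
    [[0,0,0.025],[0,0,0]],
    [[0,0,0.01],[0,0,0]],
    [[0,0.0156,0],[0,0,0]],
    [[-0.001,0.03,0],[0,0,0]],
    [[-0.001,0.035,0],[0,0,0]],
    [[-0.001,0.035,0],[0,0,0]]
  ]
}}

```text
time_s: 52.32
tcp_pos: [0.5507, 0.1822, 0.2287]
ee_rot: [[0.24, 0.971, -0.002], [0.971, -0.24, -0.0], [-0.001, -0.002, -1.0]]
force: [0.6, 0.3, -4.0]
opening: 0.0386
grasp_force: 60.9
```

Request:
{"method": "play_rows", "body": {
  "steps": [
    [[-0.001,0.035,0],[0,0,0]],
    [[-0.001,0.035,0],[0,0,0]],
    [[-0.001,0.035,0],[0,0,0]],
    [[-0.001,0.03,0],[0,0,0]],
    [[-0.001,0.025,0],[0,0,0]],
    [[0,0.015,0],[0,0,0]],
    [[0,0,0],[0,0,0]],
    [[0,0,-0.01],[0,0,0]],
    [[0,0,-0.025],[0,0,0]],
    [[0,0,-0.025],[0,0,0]]
  ]
}}

```text
time_s: 53.15
tcp_pos: [0.5474, 0.3554, 0.1696]
ee_rot: [[0.24, 0.971, 0.002], [0.971, -0.24, 0.0], [0.001, 0.002, -1.0]]
force: [0.1, 0.1, -4.0]
opening: 0.0386
grasp_force: 60.9
```

Request:
{"method": "play_rows", "body": {
  "steps": [
    [[0,0,-0.03],[0,0,0]],
    [[0,0,-0.015],[0,0,0]],
    [[0,0,-0.008],[0,0,0]],
    [[0,0,-0.004],[0,0,0]],
    [[0,0,-0.002],[0,0,0]],
    [[0,0,-0.001],[0,0,0]],
    [[0,0,0],[0,0,0]],
    [[0,0,0],[0,0,0]],
    [[0,0,0],[0,0,0]],
    [[0,0,0],[0,0,0]]
  ]
}}

```text
time_s: 53.98
tcp_pos: [0.5469, 0.3569, 0.1108]
ee_rot: [[0.238, 0.971, 0.001], [0.971, -0.238, 0.001], [0.001, 0.001, -1.0]]
force: [0.7, 0.5, -3.1]
opening: 0.0385
grasp_force: 60.9
```

Request:
{"method": "play_rows", "body": {
  "steps": [
    [[0,0,-0.001],[0,0,0]],
    [[0,0,-0.001],[0,0,0]],
    [[0,0,-0.001],[0,0,0]],
    [[0,0,-0.001],[0,0,0]],
    [[0,0,-0.0005],[0,0,0]],
    [[0,0,-0.0005],[0,0,0]],
    [[0,0,0],[0,0,0]],
    [[0,0,0],[0,0,0]],
    [[0,0,0],[0,0,0]],
    [[0,0,0],[0,0,0]]
  ]
}}

```text
time_s: 54.82
tcp_pos: [0.5465, 0.3567, 0.1056]
ee_rot: [[0.239, 0.971, -0.0], [0.971, -0.239, -0.0], [-0.0, -0.0, -1.0]]
force: [-4.1, -2.1, 5.3]
opening: 0.0388
grasp_force: 61.5
```

Request:
{"method": "play_rows", "body": {
  "steps": [
    [[0,0,0],[0,0,0]],
    [[0,0,0],[0,0,0]],
    [[0,0,0],[0,0,0]],
    [[0,0,0],[0,0,0]],
    [[0,0,0],[0,0,0]],
    [[0,0,0.005],[0,0,0]],
    [[0,0,0.02],[0,0,0]],
    [[0,0,0.035],[0,0,0]],
    [[0,0,0.035],[0,0,0]],
    [[0,0,0.03],[0,0,0]]
  ],
  "jaw": 1
}}

```text
time_s: 55.65
tcp_pos: [0.5467, 0.3567, 0.2324]
ee_rot: [[0.239, 0.971, 0.001], [0.971, -0.239, 0.001], [0.001, 0.001, -1.0]]
force: [0.8, 0.6, 0.9]
opening: 0.0856
grasp_force: 0.0
```

Request:
{"method": "play_rows", "body": {
  "steps": [
    [[-0.01,-0.012,0.02],[0,0,0.14]],
    [[-0.01,-0.012,0.02],[0,0,0.14]],
    [[-0.01,-0.012,0.02],[0,0,0.14]],
    [[-0.01,-0.012,0.02],[0,0,0.14]],
    [[-0.01,-0.012,0.02],[0,0,0.1]],
    [[-0.007,-0.009,0.02],[0,0,0]],
    [[0,0,0],[0,0,0]],
    [[0,0,0],[0,0,0]],
    [[0,0,0],[0,0,0]],
    [[0,0,0],[0,0,0]]
  ]
}}

```text
time_s: 56.48
tcp_pos: [0.4893, 0.2878, 0.3484]
ee_rot: [[0.227, 0.974, -0.002], [0.974, -0.227, -0.001], [-0.001, -0.002, -1.0]]
force: [-0.1, -0.4, -1.0]
opening: 0.0852
grasp_force: 0.0
```

```bash
python3 - <<'E'
from h import *
s=manip.get_state();im=manip.read_camera("wrist");print(s["tcp_pos"],s["ee_rot"].round(3).tolist())
a=im[45:230,245:415];b=cv2.imread("pics/w1.png")[45:230,245:415]
f=lambda a:cv2.convertScaleAbs(cv2.resize(a,None,fx=2.3,fy=2.3,interpolation=cv2.INTER_CUBIC),alpha=1.2,beta=15)
cv2.imwrite("pics/final.png",np.hstack([f(b),f(a)]))
E
```

```text
[0.48925689 0.28775229 0.34841684] [[0.227, 0.974, -0.002], [0.974, -0.227, -0.001], [-0.001, -0.002, -1.0]]
```

View pics/final.png

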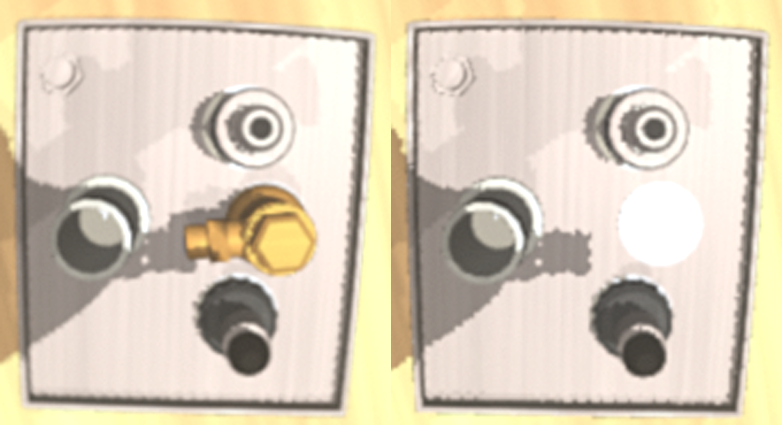

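Before (left) and after (right) match. The coupling is at (261,128) and then (264,128), the tube at (93,238) and then (94,238), and the stem at (248,352) and then (252,352). The tray itself shifts by about the same amount, and the plug has not moved.

```bash
python3 -c "
from plant import manip
print(manip.close_job())"
```

```text
the job is handed in; nothing more can be done
None
```

The job is handed in: the relief head stands upright on the gasket, and the tube, stem and coupling are back upright on their discs in the tray, matching the before picture to within about 2 mm.

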